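# Load the wheel-bearing kit tray, tall bottle last

### The job

Load the blue kit tray: first lay the bearing and the grease tin flat in their two low bays, and only then deal with the fallen trigger bottle, which would be in the way of the other two. Lay the bottle on its back in the sloping rest with its base down against the foot, let go of it, then take it again and stand it upright in the deep middle bay. Drop nothing, and leave the small orange carton, the spark plug and the tyre gauge where they are.

Things in the scene. Friction and masses are not known exactly. Their poses are not given: they have to be found in the camera images.
- kit_tray: Blue kit tray, fixed, 84 (x) x 208 (y) mm, floor 4 mm thick; origin under its centre, z up. Three square bays along its y: bearing bay (y +64 mm), deep bottle bay (y 0), tin bay (y -68 mm). Walls 4 mm. The two low bays' walls stand 14 mm above the floor, with 44 mm wide finger gaps down to the floor in the walls facing -x and +x: fingers closing along the tray's x can set a part right down.
- bearing_bay (a point): Centre of the floor of the bearing bay (64 x 64 mm inside), on the floor's upper face, axes as the tray's.
- tin_bay (a point): Centre of the floor of the tin bay (72 x 72 mm inside), axes as the tray's.
- bottle_bay (a point): Centre of the floor of the deep bottle bay (56 x 56 mm inside, walls 40 mm above the floor, no gaps), axes as the tray's.
- sloping_rest: Aluminium rest on a dark steel base 80 (x) x 150 (y) mm, fixed; origin under the base's centre, z up. Its back plate (44 mm wide, 130 mm long) slopes at 45 degrees and climbs towards the rest's own -y: uphill is (0, -0.707, 0.707), outward normal (0, 0.707, 0.707) in its axes. At the plate's lower end a foot ledge stands square to it.
- rest_foot (a point): Inner corner of plate and foot of the sloping rest, mid-width, at (0, 30, 16) mm in the rest, axes as the rest's. The foot is 44 mm deep and 66 mm wide. Two cheeks, 58 mm apart and 20 mm high off the plate, over the lowest 26 mm of the plate only, stop a bottle from sliding sideways.
- rest_seat (a point): The point of the sloping rest where bottle_mid lies when the bottle lies home in it on its back: 25 mm off the plate and 60 mm up the slope from the foot; axes as the rest's.
- bearing_mid (a point): Centre of the ball bearing: steel ring 52 mm across, 15 mm thick, lying flat; z is its axis.
- tin_mid (a point): Centre of the round grease tin with dark red lid: 59 mm across, 37 mm high, standing; z up.
- bottle_mid (a point): On the axis of the pale blue trigger bottle's body, 60 mm above its base. z: along the bottle, base to head; y: back to nozzle side (up at the start, it lies on its back); x: across. Body square with rounded corners, 48 mm, from the base to 95 mm; neck 26 mm across, 95 to 112 mm. The bottle is taken across x, first about the body, later by the head. About 0.18 kg.
- bulb_box_mid (a point): Centre of the small orange carton, 42 x 42 x 62 mm, a bystander.
- spark_plug_1_mid (a point): Centre of the spark plug that stands on end behind the tray and the rest, 18 x 20 x 62 mm, a bystander.
- tyre_gauge_mid (a point): Centre of the dial tyre gauge, 59 x 89 x 24 mm, lying to the right, a bystander.
- bearing: The bearing; origin at the centre of its underside.
- grease_tin: The grease tin; origin at the centre of its underside.
- trigger_bottle: The trigger bottle, 134 mm tall; origin in the plane of its base, 10 mm from the body's axis towards the nozzle; axes as bottle_mid. Head: 112 to 134 mm above the base, 18 mm thick in x, reaching from 25 mm behind the body's axis to 45 mm in front of it.
Mind the look-alikes: they are no part of the job. Of the things like the bearing, leave any that is purple; of the rest the larger one is meant.

How it is judged:
By the outcome, as a careful person would: the job done as asked, in the order asked, and still so for the second after the job is handed in, with the robot touching nothing.
It also fails if it takes over 72 s, if anything falls off the work surface, if the arm or the gripper's body presses on something with over 40 N, if the wrist force passes 120 N, or if a joint passes its speed limit or range.

### The arm

A 6-joint arm with a two-finger parallel gripper is mounted at the origin on a cart in front of the work surface, level with it; the furniture and walls round the work are solid. World frame = base frame: x ahead of the robot, y to its left, z up, the work surface at z = 0. Lengths are in m, angles in rad, forces in N, time in s.
With the tool pointing down it reaches from about 0.425 to 0.95 m from the base axis. Payload 3.5 kg.
Tool frame: the origin (TCP) lies on the centre line of the jaws, within the pads' length; the fingertips stand 8 mm ahead of it and the grasp point (between the pads) lies 11 mm behind it; z points along the fingers, y is the line along which they close (so a half turn about z gives the same grasp; the last joint's range is limited). The gripper opens to 85 mm and grips with 20 to 120 N. Pads are 22 mm wide; open, the fingers measure 114 mm over their backs; the gripper's body (76 mm by 85 mm) begins 54 mm behind the grasp point. The pads swing forward as they close: fully open they stand 13 mm farther back than shut.
Start: joints at [1.189, 0.286, 1.577, -0, 1.279, -0.15], TCP at [0.155, 0.657, 0.202] pointing down, gripper open.
Joint ranges: [-2.77, 2.77], [-0.9, 2.22], [0.21, 2.48], [-1.53, 4.67], [0.24, 2.81], [-2.84, 2.84]. Speed limits (rad/s): [2.79, 2.79, 3.14, 3.14, 3.14, 3.14].

### API

Orientations are given as a unit quaternion [x, y, z, w].
In Python, from plant import ctrl gives the robot as it stands. The module is installed in compiled form; this text tells all that it offers.
- The arm moves only by the tool send_rows, never from a script. Its argument "steps" is a list of rows, each a list of 5 numbers: the shift along the tool's x, y, z in m, then the turn about the tool's z in degrees, then the opening, from -1 (shut) to 1 (fully open). A call has 1 to 12 rows; each row is the pose to reach, as a shift and turn from the pose commanded when the call began, along the tool's axes at that moment; what a row does not reach only later rows make up. A row lasts 1/10 s, in which the tool goes at most 50 mm and 8.59 degrees, less where a joint would pass 70% of its speed; a pose out of reach is approached as far as the arm can. A call with a gripper value outside its range is refused whole. The fingers move at their own pace and stop on an object; "squeeze" is the grip in N (left out, the last holds). Time passes only in rows, so rows that repeat a pose let the fingers close. It gives the time, the measured TCP pose, the force, the opening and the grip force at its end, in the units of the state.
- ctrl.get_state(): the state, without advancing time (a new reading comes with each control period).
- ctrl.read_camera(name): name is "scene" or "side" or "wrist"; returns the picture (420x560x3 uint8, red, green, blue); there is no depth.
- ctrl.calibration(name): a dict with "intrinsics" (3x3 intrinsics, pixels), "extrinsics" (4x4, takes a point from world to camera coordinates); the wrist camera has in their place "tool_from_camera" (4x4, takes a point from camera to tool coordinates, whose origin is the TCP and whose axes are the flange's). Camera axes: x right, y up, looking along -z (the intrinsics and any distortion apply to the point x, -y, -z); pixel columns grow to the right and rows downward; lengths in m; the calibration is good to about 2 mm. A picture is of the moment at which its call begins: read the wrist's pose just before it. calibration takes no time and is no camera call.
- ctrl.sign_off(): hands the job in; it is judged then, once.
The state is a dict: "time": time; "qpos": joint angles; "dq": joint speeds; "joint_efforts": joint torques, N m; "eef_pos": TCP position; "tcp_rot": TCP orientation; "contact_force": force on the tool from outside, world axes, zero at the start; "wrist_torque": the same for the moment, N m; "opening": opening from 0.0 (shut) to 1.0 (fully open); "finger_force": force on a finger pad.
Only numpy, scipy, OpenCV 4.12 (cv2) and the standard library are available. Lean on these libraries where they do the work, as an engineer would, in place of code of your own. Each camera call takes 0.05 s, during which the arm holds its last target. There are 200 camera calls.

## Working session

There is one attempt and no reset: what is moved stays moved. The work goes in short steps, Python scripts to look and compute and a tool call to move; the robot and the scene stay as the last step left them, time stands still between calls to the robot, and variables do not carry over. Pictures are saved under pics/ and viewed, at most 10 in all, crops included, and the job is handed in when it is done.

Besides the shell and the picture viewer there is one more tool, called after "Request:" by a JSON object that holds its "fn" and its "kwargs". send_rows: Moves the arm, as the interface text tells. Its arguments: {"type":"object","properties":{"steps":{"type":"array","items":{"type":"array","items":{"type":"number"}}},"squeeze":{"type":"number"}},"required":["steps"]}

```bash
mkdir -p pics; cat > h.py <<'E'
import numpy as np, cv2
from plant import ctrl
from scipy.spatial.transform import Rotation as R
def snap(n,f):
    s=ctrl.get_state(); im=ctrl.read_camera(n); cv2.imwrite('pics/'+f,im[:,:,::-1]); return s,im
def ray(n,uv,s=None):
    c=ctrl.calibration(n);K=np.array(c['intrinsics'])
    d=cv2.undistortPoints(np.array([[uv]],float),K,np.array(c.get('distortion',np.zeros(5)),float))[0,0]
    d=np.array([d[0],-d[1],-1.])
    if n=='wrist':
        T=np.array(c['tool_from_camera']);Rt=R.from_quat(s['tcp_rot']).as_matrix()
        return np.array(s['eef_pos'])+Rt@T[:3,3],Rt@T[:3,:3]@d
    E=np.array(c['extrinsics']);return -E[:3,:3].T@E[:3,3],E[:3,:3].T@d
def at(n,uv,z,s=None):
    o,d=ray(n,uv,s);return o+d*(z-o[2])/d[2]
def proj(n,p):
    c=ctrl.calibration(n);E=np.array(c['extrinsics']);q=E[:3,:3]@p+E[:3,3];K=np.array(c['intrinsics'])
    v=K@np.array([q[0],-q[1],-q[2]]);return v[:2]/v[2]
E
python3 - <<'E'
from h import *
for n in ('scene','side','wrist'):
    s,im=snap(n,n+'0.png');c=ctrl.calibration(n);print(n,c.keys());
    print(np.round(c['intrinsics'],1).tolist(),np.round(c.get('extrinsics',c.get('tool_from_camera')),3).tolist())
a=cv2.imread('pics/scene0.png');b=cv2.imread('pics/side0.png')
print(ctrl.get_state())
E
```

```text
scene dict_keys(['intrinsics', 'extrinsics'])
[[405.5, 0.0, 281.5], [0.0, 405.5, 205.3], [0.0, 0.0, 1.0]] [[-0.842, -0.54, 0.002, 0.401], [0.353, -0.548, 0.758, -0.272], [-0.408, 0.639, 0.652, -0.697], [0.0, 0.0, 0.0, 1.0]]
side dict_keys(['intrinsics', 'extrinsics'])
[[431.9, 0.0, 279.1], [0.0, 431.9, 208.1], [0.0, 0.0, 1.0]] [[0.998, -0.068, -0.012, -0.523], [0.042, 0.458, 0.888, -0.043], [-0.055, -0.886, 0.46, -1.177], [0.0, 0.0, 0.0, 1.0]]
wrist dict_keys(['intrinsics', 'tool_from_camera'])
[[325.8, 0.0, 275.8], [0.0, 325.8, 205.3], [0.0, 0.0, 1.0]] [[0.001, 0.962, 0.271, 0.068], [1.0, -0.001, -0.0, -0.0], [-0.0, 0.271, -0.962, -0.172], [0.0, 0.0, 0.0, 1.0]]
{'time': 0.15, 'qpos': array([ 1.18900085e+00,  2.86989985e-01,  1.57783328e+00,  2.07499573e-05,
        1.27859521e+00, -1.49995738e-01]), 'dq': array([-5.84113866e-04, -1.17303901e-03, -3.66180595e-03,  9.98768223e-04,
        5.17263224e-04, -3.48727728e-05]), 'joint_efforts': array([ 9.49749192e-04, -4.06602967e+01, -2.93140858e+01, -1.17367613e-04,
        3.99089564e-03, -1.93490672e-05]), 'eef_pos': array([0.15482017, 0.65643202, 0.20115046]), 'tcp_rot': array([ 1.15643498e-01,  9.93290364e-01, -8.78217889e-04, -2.49471924e-04]), 'contact_force': array([-0.69474332,  0.63891677,  0.5555766 ]), 'wrist_torque': array([ 0.00388353, -0.01684756, -0.040606  ]), 'finger_force': 0.0, 'opening': 1.0010527745902496}
```

View pics/scene0.png

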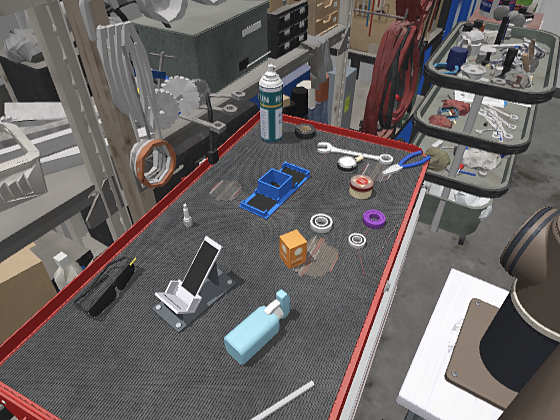

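View pics/side0.png

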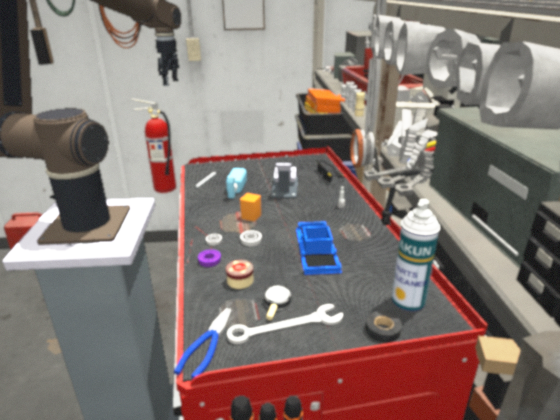

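The scene view shows ring candidates at (321,223) steel, larger; (357,240) steel, smaller; and (374,218) purple, to be left alone. So (321,223) is the bearing. The tin is at (361,186), the tray at (276,190), the rest at (200,285), the bottle at (258,327) and the carton at (293,249). I'll confirm these in an enlarged crop.

```bash
python3 - <<'E'
import cv2
a=cv2.imread('pics/scene0.png')
def crop(x,y,w,h,k,f): cv2.imwrite('pics/'+f,cv2.resize(a[y:y+h,x:x+w],None,fx=k,fy=k,interpolation=cv2.INTER_CUBIC))
crop(230,150,160,120,5,'c1.png');crop(145,225,160,120+20,4,'c2.png')
E
```

```text
(no output)
```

View pics/c1.png

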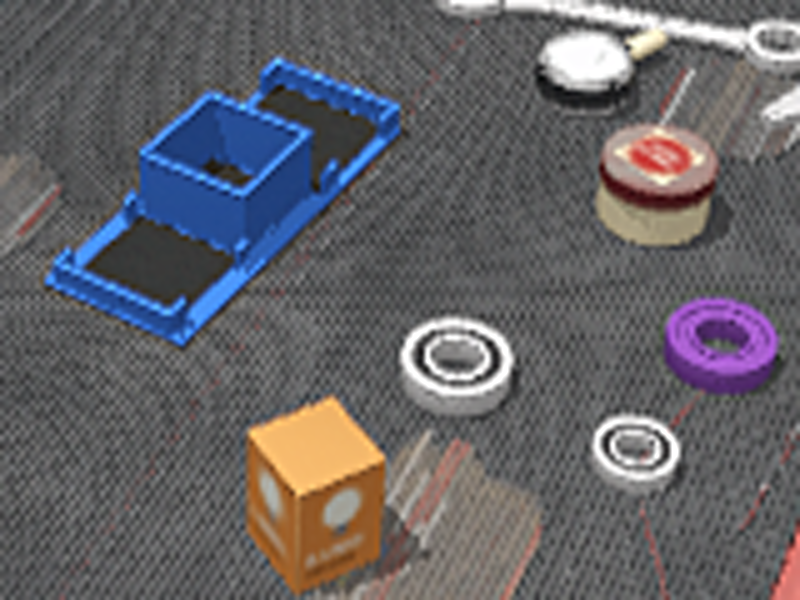

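View pics/c2.png

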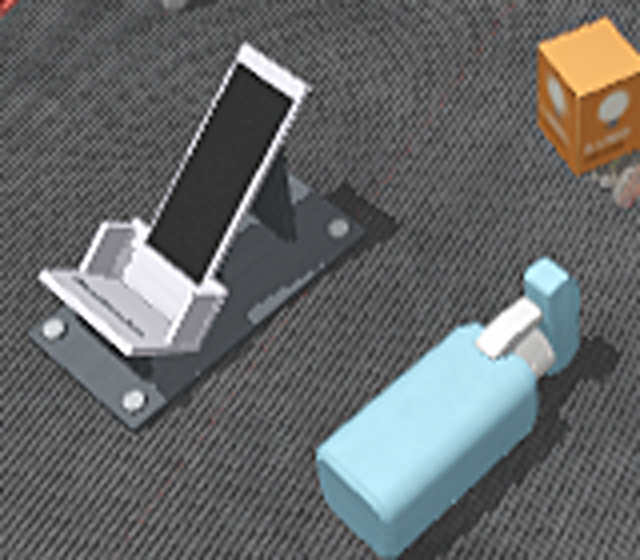

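```bash
python3 - <<'E'
from h import *
def c1(*p,z): return at('scene',(230+p[0]/5,150+p[1]/5),z)
def c2(*p,z): return at('scene',(145+p[0]/4,225+p[1]/4),z)
np.set_printoptions(precision=4,suppress=True)
print('bearing',c1(457,356,z=.015),'tin',c1(659,157,z=.037))
for p in [(140,155),(210,95),(312,130),(247,185)]: print('deep',c1(*p,z=.044))
for p in [(48,283),(183,345),(400,133)]: print('base',c1(*p,z=.002))
for p in [(278,60),(400,107)]: print('far top',c1(*p,z=.018))
for p in [(62,252),(183,302)]: print('near top',c1(*p,z=.018))
for p in [(53,328),(134,401),(339,228)]: print('bolt',c2(*p,z=.008))
for p in [(30,338),(137,428),(365,232)]: print('rbase',c2(*p,z=.004))
for p in [(318,455),(388,508),(535,385),(460,325)]: print('bot',c2(*p,z=.048))
print('plug',at('scene',(187,226),0),'cart',c1(318,448,z=.062))
print('gauge',c1(585,65,z=.02))
E
```

```text
bearing [ 0.4445 -0.1217  0.015 ] tin [ 0.419 -0.286  0.037]
deep [ 0.6352 -0.1374  0.044 ]
deep [ 0.6343 -0.1992  0.044 ]
deep [ 0.5738 -0.202   0.044 ]
deep [ 0.577 -0.146  0.044]
base [ 0.6463 -0.0714  0.002 ]
base [ 0.5644 -0.0702  0.002 ]
base [ 0.5612 -0.2744  0.002 ]
far top [ 0.6416 -0.2774  0.018 ]
far top [ 0.5628 -0.2756  0.018 ]
near top [ 0.6425 -0.0796  0.018 ]
near top [ 0.5715 -0.0811  0.018 ]
bolt [0.5947 0.2521 0.008 ]
bolt [0.5343 0.2605 0.008 ]
bolt [0.5173 0.1309 0.008 ]
rbase [0.6025 0.2605 0.004 ]
rbase [0.5257 0.2685 0.004 ]
rbase [0.5069 0.1234 0.004 ]
bot [0.4279 0.2533 0.048 ]
bot [0.3888 0.2567 0.048 ]
bot [0.3699 0.1759 0.048 ]
bot [0.4151 0.1681 0.048 ]
plug [0.7095 0.0498 0.    ] cart [0.4445 0.0046 0.062 ]
gauge [ 0.4952 -0.3628  0.02  ]
```

Request:
{"fn": "send_rows", "kwargs": {"steps": [[-0.43,-0.316,-0.05,76.7,1],[-0.43,-0.316,-0.05,76.7,1],[-0.43,-0.316,-0.05,76.7,1],[-0.43,-0.316,-0.05,76.7,1],[-0.43,-0.316,-0.05,76.7,1],[-0.43,-0.316,-0.05,76.7,1],[-0.43,-0.316,-0.05,76.7,1],[-0.43,-0.316,-0.05,76.7,1],[-0.43,-0.316,-0.05,76.7,1],[-0.43,-0.316,-0.05,76.7,1],[-0.43,-0.316,-0.05,76.7,1],[-0.43,-0.316,-0.05,76.7,1]]}}

```text
time: 1.35
eef_pos: [0.5035, 0.2472, 0.2524]
tcp_rot: [0.709, 0.705, 0.0, 0.001]
contact_force: [-0.0, -0.3, 0.0]
opening: 1.003
finger_force: 0.0
```

```bash
cat >> h.py <<'E'
np.set_printoptions(precision=4,suppress=True)
def go(x,y,z):
    s=ctrl.get_state();M=R.from_quat(s['tcp_rot']).as_matrix()
    print('pos',s['eef_pos'],'tooly deg',round(np.degrees(np.arctan2(M[1,1],M[0,1])),2),'shift',M.T@(np.array([x,y,z])-s['eef_pos']))
E
python3 - <<'E'
from h import *
go(.47,-.15,.25)
print(at('scene',(357,239),.01),at('scene',(374,217),.012))
E
```

```text
pos [0.5035 0.2472 0.2524] tooly deg -0.3 shift [-0.3974 -0.0314  0.0028]
[ 0.3516 -0.1183  0.01  ] [ 0.3478 -0.2053  0.012 ]
```

Request:
{"fn": "send_rows", "kwargs": {"steps": [[-0.397,-0.02,0.0,0,1],[-0.397,-0.02,0.0,0,1],[-0.397,-0.02,0.0,0,1],[-0.397,-0.02,0.0,0,1],[-0.397,-0.02,0.0,0,1],[-0.397,-0.02,0.0,0,1],[-0.397,-0.02,0.0,0,1],[-0.397,-0.02,0.0,0,1],[-0.397,-0.02,0.0,0,1],[-0.397,-0.02,0.0,0,1]]}}

```text
time: 2.35
eef_pos: [0.4807, -0.1464, 0.2517]
tcp_rot: [0.708, 0.707, 0.0, -0.001]
contact_force: [-0.1, 1.1, 0.1]
opening: 0.996
finger_force: 0.0
```

```bash
python3 - <<'E'
from h import *
s,im=snap('wrist','w1.png');print(s['eef_pos'],s['tcp_rot'])
cv2.imwrite('pics/w1b.png',cv2.resize(im[:,:,::-1],(800,600),interpolation=cv2.INTER_CUBIC))
E
```

```text
[ 0.4807 -0.1464  0.2517] [ 0.7077  0.7065  0.0002 -0.0008]
```

View pics/w1b.png

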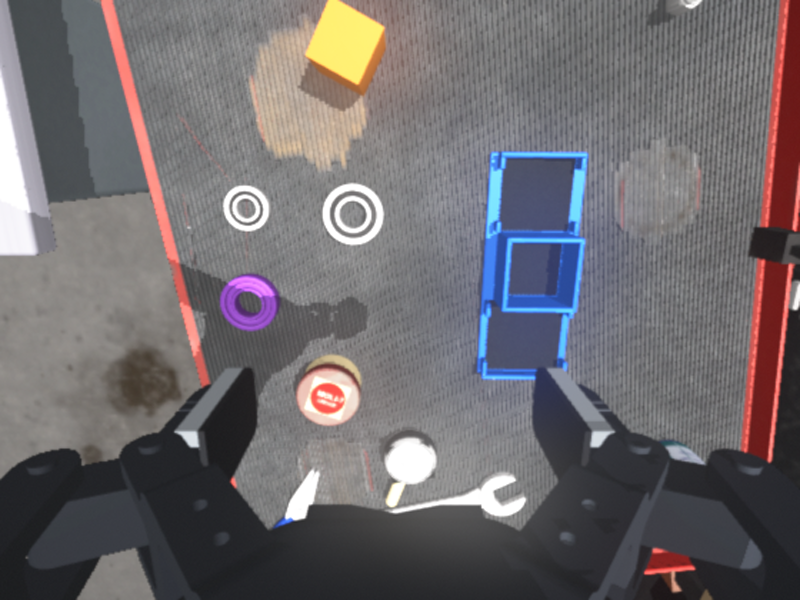

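```bash
python3 - <<'E'
from h import *
s=dict(eef_pos=np.array([.4807,-.1464,.2517]),tcp_rot=np.array([.7077,.7065,.0002,-.0008]))
k=1.42857
def w(n,u,v,z): print(n,at('wrist',(u/k,v/k),z,s))
w('bearing',353,214,.015);w('tin',329,395,.037)
for p in [(503,236),(585,238),(580,311),(503,308)]: w('deep',*p,.044)
for p in [(492,153),(586,153)]: w('near top out',*p,.018)
for p in [(481,378),(567,378)]: w('far',*p,.018)
w('floor top L',502,160,.004);w('floor far',486,370,.004)
E
```

```text
bearing [ 0.4452 -0.1215  0.015 ]
tin [ 0.4211 -0.2843  0.037 ]
deep [ 0.5702 -0.1363  0.044 ]
deep [ 0.6375 -0.138   0.044 ]
deep [ 0.6402 -0.2008  0.044 ]
deep [ 0.5741 -0.1981  0.044 ]
near top out [ 0.5627 -0.0707  0.018 ]
near top out [ 0.6411 -0.0708  0.018 ]
far [ 0.5639 -0.2763  0.018 ]
far [ 0.6459 -0.2763  0.018 ]
floor top L [ 0.5745 -0.0763  0.004 ]
floor far [ 0.5712 -0.2746  0.004 ]
```

The wrist view shows the bearing at (353,214), the tin at (329,395) and the tray's deep bay at (542,273). It agrees with the scene camera to about 2 mm, so I'll take the bearing.

Request:
{"fn": "send_rows", "kwargs": {"steps": [[0.0248,-0.0358,0.05,0,1],[0.0248,-0.0358,0.1,0,1],[0.0248,-0.0358,0.15,0,1],[0.0248,-0.0358,0.19,0,1],[0.0248,-0.0358,0.22,0,1],[0.0248,-0.0358,0.235,0,1],[0.0248,-0.0358,0.2427,0,1],[0.0248,-0.0358,0.2427,0,1]]}}

```text
time: 3.2
eef_pos: [0.4449, -0.12, 0.0089]
tcp_rot: [0.706, 0.708, -0.0, -0.001]
contact_force: [-0.3, 0.2, 0.2]
opening: 0.999
finger_force: 0.0
```

Request:
{"fn": "send_rows", "kwargs": {"steps": [[0,0,0,0,-0.2],[0,0,0,0,-1],[0,0,0,0,-1],[0,0,0,0,-1],[0,0,0,0,-1],[0,0,0,0,-1]], "squeeze": 40}}

```text
time: 3.8
eef_pos: [0.4453, -0.1218, 0.0097]
tcp_rot: [0.707, 0.707, 0.0, 0.0]
contact_force: [-0.6, 0.6, -0.6]
opening: 0.005
finger_force: 0.0
```

Request:
{"fn": "send_rows", "kwargs": {"steps": [[0,0,-0.05,0,-1],[0,0,-0.1,0,-1],[0,0,-0.12,0,1],[0,0,-0.12,0,1],[0,0,-0.12,0,1]]}}

```text
time: 4.3
eef_pos: [0.4451, -0.1215, 0.1293]
tcp_rot: [0.707, 0.707, 0.0, 0.0]
contact_force: [-1.4, -0.3, -1.5]
opening: 0.509
finger_force: 0.0
```

```bash
python3 - <<'E'
from h import *
s,im=snap('wrist','w2.png');print(s['eef_pos'],s['tcp_rot'],s['opening'])
E
```

```text
[ 0.4451 -0.1215  0.1293] [0.707  0.7072 0.     0.0001] 0.5092954307010981
```

View pics/w2.png

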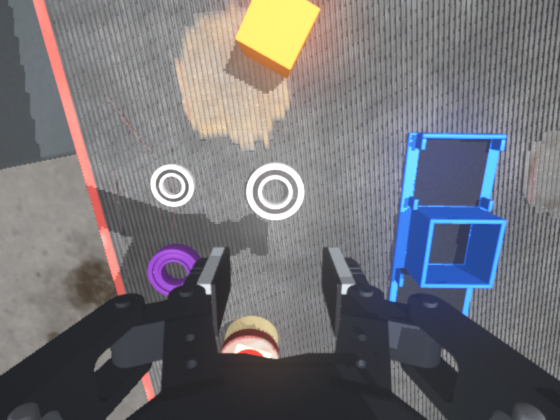

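The bearing is at (275,191), whole and flat. I'll work out where it is now and where the TCP axis meets the table.

```bash
python3 - <<'E'
from h import *
s=ctrl.get_state()
print('bearing',at('wrist',(275,191),.015,s),'in scene before [.4449,-.1216]', proj('scene',np.array([.4449,-.1216,.015])))
T=np.array(ctrl.calibration('wrist')['tool_from_camera']);K=np.array(ctrl.calibration('wrist')['intrinsics'])
for z in (-.02,-.011,0,.008,.117):
    q=np.linalg.inv(T)@np.array([0,0,z,1]);v=K@np.array([q[0],-q[1],-q[2]]);print(z,v[:2]/v[2])
E
```

```text
bearing [ 0.4438 -0.12    0.015 ] in scene before [.4449,-.1216] [321.2061 221.1612]
-0.02 [274.6701 253.614 ]
-0.011 [274.738 246.603]
0 [274.8123 238.9299]
0.008 [274.8612 233.8815]
0.117 [275.2746 191.2033]
```

Request:
{"fn": "send_rows", "kwargs": {"steps": [[0,0,0.04,0,0.6],[0,0,0.08,0,0.6],[0,0,0.1,0,0.6],[0,0,0.11,0,0.6],[0,0,0.11,0,0.6]]}}

```text
time: 4.85
eef_pos: [0.443, -0.1205, 0.0168]
tcp_rot: [0.707, 0.707, -0.001, -0.003]
contact_force: [-0.3, -0.1, 0.9]
opening: 0.802
finger_force: 0.0
```

```bash
python3 - <<'E'
from h import *
s,im=snap('scene','s3.png');print(s['eef_pos'],s['opening'])
for z in (.0,.02,.04,.06): print(z,proj('scene',np.r_[s['eef_pos'][:2],z]))
a=im[140:260,250:410,::-1]
cv2.imwrite('pics/s3c.png',cv2.resize(a,(800,600),interpolation=cv2.INTER_CUBIC))
E
```

```text
[ 0.443  -0.1205  0.0168] 0.8019997817026945
0.0 [321.2586 226.3949]
0.02 [321.8267 220.1591]
0.04 [322.4109 213.7482]
0.06 [323.0116 207.1548]
```

View pics/s3c.png

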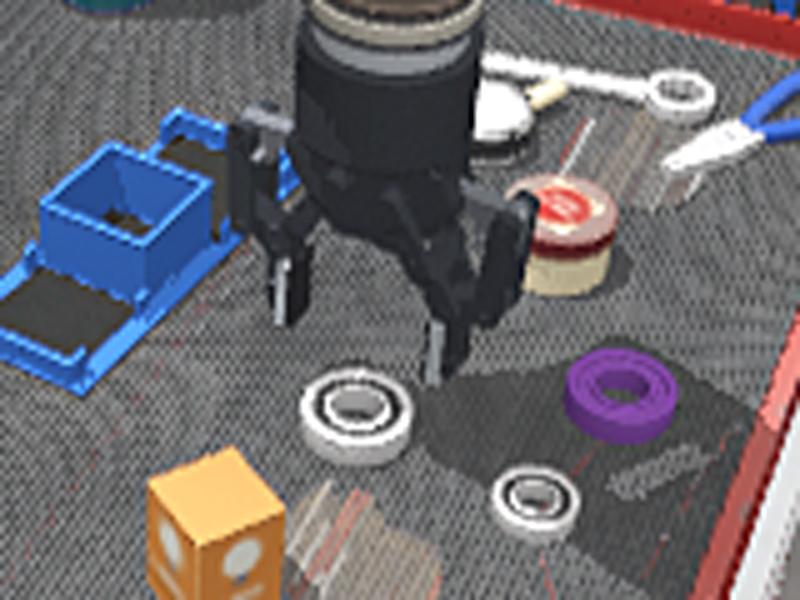

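The tips, at about (285,322) and (432,382) in the crop, are at z≈0.050 while the TCP reads 0.017. So the fingers end about 33 mm behind the reported TCP, and the first close passed over the bearing without touching it. I'll go down further, watching the force.

Request:
{"fn": "send_rows", "kwargs": {"steps": [[0,-0.0005,0.02,0,0.6],[0,0,0.03,0,0.6],[0,0,0.037,0,0.6],[0,0,0.041,0,0.6],[0,0,0.041,0,0.6]]}}

```text
time: 5.4
eef_pos: [0.4452, -0.1216, -0.0215]
tcp_rot: [0.707, 0.707, -0.0, -0.0]
contact_force: [0.8, -0.3, 0.4]
opening: 0.8
finger_force: 0.0
```

Request:
{"fn": "send_rows", "kwargs": {"steps": [[0,0,0.002,0,0.6],[0,0,0.004,0,0.6],[0,0,0.004,0,-1],[0,0,0.004,0,-1],[0,0,0.004,0,-1],[0,0,0.004,0,-1],[0,0,0.004,0,-1]], "squeeze": 40}}

```text
time: 6.1
eef_pos: [0.4457, -0.1218, -0.025]
tcp_rot: [0.707, 0.707, 0.0, 0.0]
contact_force: [-0.4, 0.3, 5.2]
opening: 0.575
finger_force: 41.9
```

Request:
{"fn": "send_rows", "kwargs": {"steps": [[0,0,-0.03,0,-1],[0,0,-0.07,0,-1],[0.005,0.05,-0.08,0,-1],[0.01,0.1,-0.08,0,-1],[0.0163,0.145,-0.08,0,-1],[0.0163,0.159,-0.08,0,-1],[0.0163,0.159,-0.08,0,-1],[0.0163,0.159,-0.05,0,-1],[0.0163,0.159,-0.03,0,-1],[0.0163,0.159,-0.02,0,-1],[0.0163,0.159,-0.02,0,-1]]}}

```text
time: 7.2
eef_pos: [0.6014, -0.1046, -0.008]
tcp_rot: [0.707, 0.707, -0.001, -0.003]
contact_force: [-0.2, -0.2, -1.3]
opening: 0.573
finger_force: 42.4
```

```bash
python3 - <<'E'
from h import *
s,im=snap('wrist','w4.png');print(s['eef_pos'],s['opening'],s['finger_force'])
cv2.imwrite('pics/w4c.png',cv2.resize(im[60:360,80:480,::-1],(800,600)))
E
```

```text
[ 0.6014 -0.1046 -0.008 ] 0.5733798843520215 42.430307341273874
```

View pics/w4c.png

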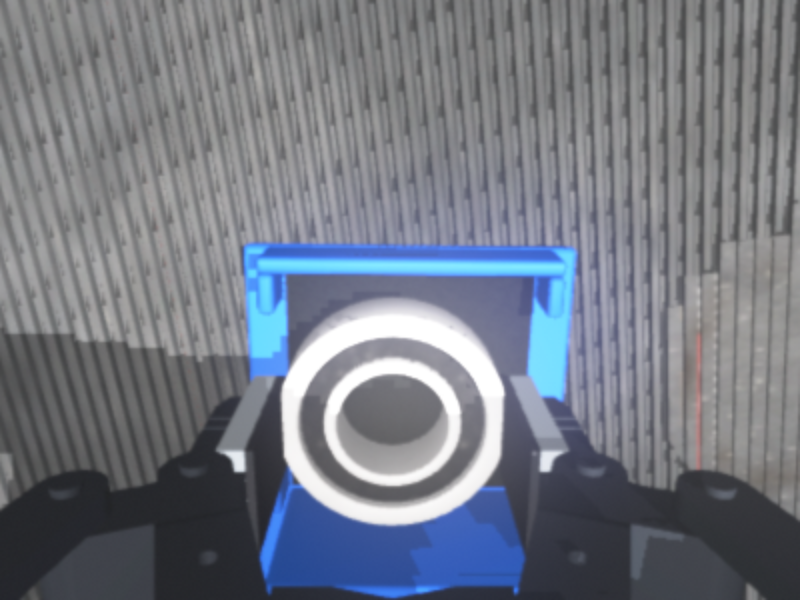

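The bearing is held flat over its bay, about 5 mm short in x: the bay's centre is at column 411 and the bearing's at 392.

```bash
python3 - <<'E'
from h import *
s=ctrl.get_state()
f=lambda u,v,z:at('wrist',(80+u/2,60+v/2),z,s)
print(s['eef_pos'],s['tcp_rot'])
print('base corners',f(247,245,.004),f(575,248,.004),'wall top in',f(263,258,.018),f(562,262,.018),'floor',f(287,277,.004),f(530,277,.004),f(392,415,.03))
E
```

```text
[ 0.6029 -0.1051 -0.0063] [ 0.7071  0.7071 -0.0005 -0.0011]
base corners [ 0.5668 -0.0705  0.004 ] [ 0.6498 -0.0711  0.004 ] wall top in [ 0.5736 -0.0707  0.018 ] [ 0.6431 -0.0715  0.018 ] floor [ 0.5766 -0.0789  0.004 ] [ 0.6389 -0.0787  0.004 ] [ 0.6036 -0.1046  0.03  ]
```

Request:
{"fn": "send_rows", "kwargs": {"steps": [[-0.001,0.002,0.005,0,-1],[-0.001,0.002,0.01,0,-1],[-0.001,0.002,0.014,0,-1],[-0.001,0.002,0.0155,0,-1],[-0.001,0.002,0.0155,0,-1]]}}

```text
time: 7.75
eef_pos: [0.6064, -0.1063, -0.0208]
tcp_rot: [0.707, 0.707, 0.0, 0.0]
contact_force: [-0.9, -0.1, -1.2]
opening: 0.579
finger_force: 42.5
```

Request:
{"fn": "send_rows", "kwargs": {"steps": [[0,0,0.001,0,-1],[0,0,0.002,0,-1],[0,0,0.002,0,-1]]}}

```text
time: 8.05
eef_pos: [0.6066, -0.1063, -0.0209]
tcp_rot: [0.707, 0.707, -0.0, -0.0]
contact_force: [-5.0, 0.6, 9.1]
opening: 0.575
finger_force: 43.6
```

Request:
{"fn": "send_rows", "kwargs": {"steps": [[0,0,-0.001,0,0.6],[0,0,-0.001,0,0.6],[0,0,-0.001,0,0.6],[0,0,-0.02,0,0.6],[0,0,-0.06,0,0.6],[0,0,-0.1,0,1],[-0.18,-0.185,-0.1,0,1],[-0.18,-0.185,-0.1,0,1],[-0.18,-0.185,-0.1,0,1],[-0.18,-0.185,-0.1,0,1],[-0.18,-0.185,-0.1,0,1],[-0.18,-0.185,-0.1,0,1]]}}

```text
time: 9.25
eef_pos: [0.4183, -0.2891, 0.0769]
tcp_rot: [0.709, 0.705, -0.001, 0.0]
contact_force: [0.7, -0.0, 0.8]
opening: 1.003
finger_force: 0.0
```

```bash
python3 - <<'E'
from h import *
s,im=snap('wrist','w5.png');print(s['eef_pos'],s['opening'],s['finger_force'])
s,im2=snap('scene','s5.png')
cv2.imwrite('pics/w5c.png',np.hstack([cv2.resize(im,(400,300)),cv2.resize(im2[140:260,220:380],(400,300))])[:,:,::-1])
E
```

```text
[ 0.4183 -0.2891  0.0769] 1.0028913259173355 0.0
```

View pics/w5c.png

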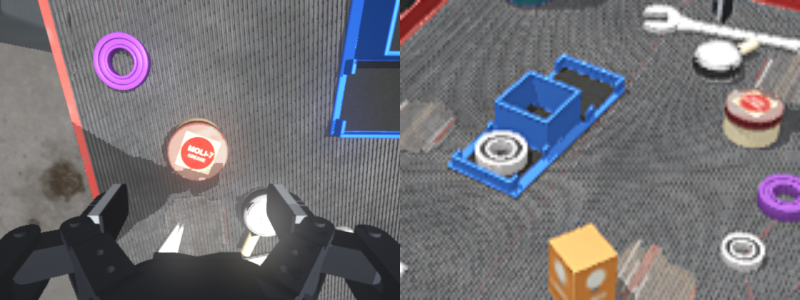

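The bearing sits in its bay. The wrist view shows the tin lid centre at (276,213) in full pixels, with the gauge clear of the right finger.

```bash
python3 - <<'E'
from h import *
s=ctrl.get_state()
p=at('wrist',(276,212.5),.037,s);print(p);go(p[0],p[1],-.012)
E
```

```text
[ 0.4211 -0.284   0.037 ]
pos [ 0.4204 -0.2874  0.077 ] tooly deg -0.18 shift [0.0033 0.0007 0.089 ]
```

Request:
{"fn": "send_rows", "kwargs": {"steps": [[0.002,0,0.04,0,1],[0.002,0,0.07,0,1],[0.002,0,0.085,0,1],[0.002,0,0.0915,0,1],[0.002,0,0.0915,0,0.6],[0.002,0,0.0915,0,-1],[0.002,0,0.0915,0,-1],[0.002,0,0.0915,0,-1],[0.002,0,0.0915,0,-1]], "squeeze": 40}}

```text
time: 10.25
eef_pos: [0.4226, -0.2851, -0.0131]
tcp_rot: [0.707, 0.707, 0.0, 0.002]
contact_force: [2.5, 0.9, 3.3]
opening: 0.664
finger_force: 43.3
```

Request:
{"fn": "send_rows", "kwargs": {"steps": [[0,0,-0.035,0,-1],[0,0,-0.07,0,-1],[0.012,0.05,-0.08,0,-1],[0.025,0.1,-0.08,0,-1],[0.037,0.15,-0.08,0,-1],[0.0463,0.185,-0.08,0,-1],[0.0463,0.185,-0.08,0,-1],[0.0463,0.185,-0.06,0,-1],[0.0463,0.185,-0.04,0,-1],[0.0463,0.185,-0.025,0,-1],[0.0463,0.185,-0.02,0,-1],[0.0463,0.185,-0.014,0,-1]]}}

```text
time: 11.45
eef_pos: [0.606, -0.2382, -0.0008]
tcp_rot: [0.707, 0.707, -0.0, -0.0]
contact_force: [0.9, 0.3, -0.7]
opening: 0.671
finger_force: 44.0
```

Request:
{"fn": "send_rows", "kwargs": {"steps": [[0,0,0.004,0,-1],[0,0,0.007,0,-1],[0,0,0.008,0,-1],[0,0,0.008,0,-1]]}}

```text
time: 11.85
eef_pos: [0.6065, -0.2381, -0.0081]
tcp_rot: [0.707, 0.707, 0.0, 0.0]
contact_force: [-0.8, -0.2, -1.0]
opening: 0.666
finger_force: 44.0
```

Request:
{"fn": "send_rows", "kwargs": {"steps": [[0,0,0.0015,0,-1],[0,0,0.003,0,-1],[0,0,0.003,0,-1]]}}

```text
time: 12.15
eef_pos: [0.6069, -0.2383, -0.0091]
tcp_rot: [0.707, 0.707, -0.0, 0.0]
contact_force: [-3.6, 1.7, 7.0]
opening: 0.668
finger_force: 44.6
```

Request:
{"fn": "send_rows", "kwargs": {"steps": [[0,0,-0.002,0,0.7],[0,0,-0.002,0,0.7],[0,0,-0.002,0,0.7],[0,0,-0.03,0,0.7],[0,0,-0.08,0,0.7],[0,0,-0.13,0,1],[0,0,-0.18,0,1],[0,0,-0.2,0,1]]}}

```text
time: 12.95
eef_pos: [0.6089, -0.2394, 0.1957]
tcp_rot: [0.707, 0.707, 0.001, 0.005]
contact_force: [-0.2, 0.5, 0.8]
opening: 1.0
finger_force: 0.0
```

Request:
{"fn": "send_rows", "kwargs": {"steps": [[0.43,-0.2,0,0,1],[0.43,-0.2,0,0,1],[0.43,-0.2,0,0,1],[0.43,-0.2,0,0,1],[0.43,-0.2,0,0,1],[0.43,-0.2,0,0,1],[0.43,-0.2,0,0,1],[0.43,-0.2,0,0,1],[0.43,-0.2,0,0,1],[0.43,-0.2,0,0,1],[0.43,-0.2,0,0,1]]}}

```text
time: 14.05
eef_pos: [0.4046, 0.1942, 0.1884]
tcp_rot: [0.705, 0.709, 0.0, -0.0]
contact_force: [0.2, -0.4, -0.2]
opening: 1.004
finger_force: 0.0
```

```bash
python3 - <<'E'
from h import *
s,im=snap('wrist','w6.png');print(s['eef_pos'],s['tcp_rot'])
hsv=cv2.cvtColor(im,cv2.COLOR_RGB2HSV)
m=cv2.inRange(hsv,(85,40,90),(105,140,255));m=cv2.morphologyEx(m,cv2.MORPH_OPEN,np.ones((3,3)))
c=[k for k in cv2.findContours(m,0,2)[0] if cv2.contourArea(k)>150]
for k in c:
    print(cv2.contourArea(k),cv2.minAreaRect(k),cv2.approxPolyDP(k,4,True)[:,0].tolist())
# tin and bearing in the scene view: red-lid label and white ring centroids
s2,im2=snap('scene','s6.png');h2=cv2.cvtColor(im2,cv2.COLOR_RGB2HSV)
m=cv2.inRange(h2,(0,80,80),(8,255,255))|cv2.inRange(h2,(172,80,80),(180,255,255))
ys,xs=np.nonzero(m[140:230,240:345]);print('red',xs.mean()+240,ys.mean()+140,len(xs))
print('expect tin lid',proj('scene',np.array([.606,-.238,.041])))
E
```

```text
[0.4046 0.1942 0.1884] [ 0.7053  0.7089  0.0002 -0.0002]
371.0 ((259.8461608886719, 243.2692413330078), (19.807729721069336, 26.083446502685547), 11.309932708740234) [[253, 229], [249, 253], [264, 256], [269, 237], [257, 236]]
6547.0 ((281.1439208984375, 165.9951171875), (83.392578125, 107.34873962402344), 12.094757080078125) [[272, 112], [257, 118], [251, 139], [243, 145], [238, 190], [246, 211], [258, 213], [261, 203], [271, 204], [277, 220], [290, 220], [312, 194], [315, 198], [312, 192], [315, 183], [318, 187], [327, 148], [324, 152], [317, 132], [309, 132], [308, 117], [306, 127], [304, 116], [297, 123], [288, 121], [287, 115], [275, 119]]
red 289.319587628866 167.18556701030928 97
expect tin lid [289.1052 166.1242]
```

```bash
python3 - <<'E'
from h import *
s=dict(eef_pos=np.array([.4046,.1942,.1884]),tcp_rot=np.array([.7053,.7089,.0002,-.0002]))
h=at('wrist',(259.8,243.3),.069,s)
b0=at('wrist',(257,118),.044,s);b1=at('wrist',(306,116),.044,s);print('head',h,'base pts',b0,b1)
im=cv2.imread('pics/w6.png');e=cv2.Canny(cv2.GaussianBlur(im,(3,3),0),40,100)
e[:, :215]=0;e[:,345:]=0;e[:90]=0;e[260:]=0
L=cv2.HoughLinesP(e,1,np.pi/360,22,minLineLength=28,maxLineGap=4)
for l in (L[:,0] if L is not None else []):
    P=at('wrist',l[:2],.048,s);Q=at('wrist',l[2:],.048,s);d=Q-P
    print(l,P[:2],Q[:2],round(np.degrees(np.arctan2(d[0],d[1])),1))
E
```

```text
head [0.39   0.1422 0.069 ] base pts [0.387  0.2582 0.044 ] [0.4329 0.2603 0.044 ]
[244 200 258 120] [0.3736 0.1796] [0.3881 0.2564] 10.7
[288 212 305 129] [0.4175 0.1674] [0.432  0.2486] 10.2
[263 118 304 126] [0.3928 0.2583] [0.431  0.2513] 100.3
[295 183 306 130] [0.4238 0.1971] [0.433  0.2477] 10.2
```

The tin's label is where it should be in its bay. The bottle lies with its axis turned 10.4° from -y and its base centre at about (0.412, 0.259). I'll grip it high on the body near the shoulder, so the head can swing clear under the gripper.

Request:
{"fn": "send_rows", "kwargs": {"steps": [[-0.0178,-0.0097,0.05,5,1],[-0.0178,-0.0097,0.1,10.4,1],[-0.0178,-0.0097,0.13,10.4,1],[-0.0178,-0.0097,0.15,10.4,1],[-0.0178,-0.0097,0.17,10.4,1],[-0.0178,-0.0097,0.182,10.4,1],[-0.0178,-0.0097,0.189,10.4,1],[-0.0178,-0.0097,0.189,10.4,1]]}}

```text
time: 14.95
eef_pos: [0.3964, 0.1736, -0.001]
tcp_rot: [0.769, 0.64, -0.001, -0.0]
contact_force: [-0.5, -0.7, 0.9]
opening: 0.998
finger_force: 0.0
```

Request:
{"fn": "send_rows", "kwargs": {"steps": [[0,0,0,0,0.4],[0,0,0,0,-1],[0,0,0,0,-1],[0,0,0,0,-1],[0,0,0,0,-1],[0,0,0,0,-1]], "squeeze": 25}}

```text
time: 15.55
eef_pos: [0.3974, 0.1743, 0.0005]
tcp_rot: [0.768, 0.64, 0.001, 0.001]
contact_force: [-0.2, -0.6, 5.5]
opening: 0.542
finger_force: 26.7
```

Request:
{"fn": "send_rows", "kwargs": {"steps": [[0,0,-0.02,0,-1],[0,0,-0.05,0,-1],[0,0,-0.09,0,-1],[0,0,-0.13,0,-1],[0,0,-0.16,0,-1],[0,0,-0.16,0,-1],[0,0,-0.16,0,-1]]}}

```text
time: 16.25
eef_pos: [0.3959, 0.1742, 0.1588]
tcp_rot: [0.768, 0.64, -0.0, -0.0]
contact_force: [-1.0, -0.8, -1.9]
opening: 0.545
finger_force: 26.5
```

```bash
cat >> h.py <<'E'
def bottle(piv,yaw,th,sp,npv):
    "body corners; piv world, axis at th above horizontal heading -y turned; sp,npv pivot coords along/normal"
    c,sn=np.cos(yaw),np.sin(yaw);hd=np.array([sn*-1,-c,0]);  # yaw>0: head towards -x
    ex=np.array([c,-sn,0]);u=hd*np.cos(th)+np.array([0,0,np.sin(th)]);n=-hd*np.sin(th)+np.array([0,0,np.cos(th)])
    return [piv+(a-sp)*u+(b-npv)*n+x*ex for a in (0,95) for b in (-24,24) for x in (-24,24)] if 0 else (u,n,ex)
def fit(im,piv,yaw,sp,npv):
    h=cv2.cvtColor(im,cv2.COLOR_RGB2HSV);m=cv2.inRange(h,(85,40,90),(105,150,255))
    m[:, :120]=0;m[:150]=0
    k,l,st,_=cv2.connectedComponentsWithStats(m);i=1+np.argmax(st[1:,4]);print('blob',st[i])
    m=(l==i).astype(np.uint8);out=[]
    for th in range(-20,96,5):
        u,n,ex=bottle(piv,yaw,np.radians(th),0,0)
        P=[proj('scene',piv+(a-sp)*u+(b-npv)*n+x*ex) for a in (.003,.093) for b in (-.022,.022) for x in (-.023,.023)]
        r=np.zeros_like(m);cv2.fillConvexPoly(r,cv2.convexHull(np.array(P).round().astype(np.int32)),1)
        out.append((round((r&m).sum()/(r|m).sum(),3),th))
    print(sorted(out)[::-1][:5])
E
python3 - <<'E'
from h import *
s,im=snap('scene','s7.png');print(s['eef_pos'],s['contact_force'],s['wrist_torque'],s['opening'])
fit(im,s['eef_pos']+[0,0,.036],np.radians(10.4),.086,.012)
E
```

```text
[0.3959 0.1742 0.1588] [-1.0002 -0.7652 -1.9478] [-0.0473  0.0152 -0.0104] 0.5447031345392745
blob [ 214  244   66   66 2337]
[(np.float64(0.832), 0), (np.float64(0.827), -5), (np.float64(0.824), 5), (np.float64(0.807), -10), (np.float64(0.796), 10)]
```

The bottle hangs level with no droop. I'll check the rest's pose against the plate and foot corners read in crop c2: plate top (245,43) and (310,88), foot lip (40,273) and (130,355).

```bash
python3 - <<'E'
from h import *
from scipy.optimize import least_squares
px=np.array([(245,43),(310,88),(40,273),(130,355),(30,335),(137,428),(365,232)])/4+[145,225]
L=np.array([(22,-62,108),(-22,-62,108),(33,61,47),(-33,61,47),(40,75,3),(-40,75,3),(-40,-75,3)])/1e3
def pts(p): return R.from_euler('z',p[2]).apply(L)+[p[0],p[1],0]
f=lambda p:(np.array([proj('scene',q) for q in pts(p)])-px).ravel()
r=least_squares(f,[.555,.191,-.13],loss='soft_l1');print(r.x,np.degrees(r.x[2]));print(f(r.x).reshape(-1,2).round(1).tolist())
E
```

```text
[ 0.5548  0.1911 -0.1345] -7.707528962483402
[[-0.4, 0.3], [-0.8, -0.1], [0.7, -0.9], [0.9, -1.7], [-0.5, 0.4], [-0.6, 1.4], [1.1, 0.3]]
```

Request:
{"fn": "send_rows", "kwargs": {"steps": [[0.007,0.05,0,0,-1],[0.014,0.1,0,-2.7,-1],[0.0202,0.14,0,-2.7,-1],[0.0202,0.1541,0,-2.7,-1],[0.0202,0.1541,0.01,-2.7,-1],[0.0202,0.1541,0.025,-2.7,-1],[0.0202,0.1541,0.038,-2.7,-1],[0.0202,0.1541,0.044,-2.7,-1],[0.0202,0.1541,0.044,-2.7,-1]], "squeeze": 22}}

```text
time: 17.2
eef_pos: [0.5495, 0.1664, 0.1135]
tcp_rot: [0.753, 0.658, -0.002, -0.001]
contact_force: [1.1, 0.1, -1.1]
opening: 0.54
finger_force: 26.5
```

```bash
python3 - <<'E'
from h import *
s,im=snap('scene','s8.png');print(s['eef_pos'],s['contact_force'],s['wrist_torque'],s['opening'])
fit(im,s['eef_pos']+[0,0,.036],np.radians(7.7),.086,.012);go(.5514,.1663,.115)
E
```

```text
[0.5495 0.1664 0.1135] [ 1.0565  0.054  -1.114 ] [-0.0678 -0.003   0.0346] 0.5403534233848947
blob [ 150  226   61   55 1774]
[(np.float64(0.822), 0), (np.float64(0.818), -5), (np.float64(0.8), 5), (np.float64(0.779), -10), (np.float64(0.754), 10)]
pos [0.5506 0.1664 0.1148] tooly deg -7.66 shift [-0.      0.0009 -0.0002]
```

Request:
{"fn": "send_rows", "kwargs": {"steps": [[0.0,0,0.004,0,-1],[0.001,0,0.007,0,-1],[0.004,0,0.01,0,-1],[0.007,0,0.0133,0,-1],[0.0095,0,0.0165,0,-1],[0.012,0,0.02,0,-1],[0.0145,0,0.0243,0,-1]]}}

```text
time: 17.95
eef_pos: [0.5539, 0.1809, 0.0912]
tcp_rot: [0.753, 0.658, 0.0, 0.0]
contact_force: [-0.8, -1.0, 1.1]
opening: 0.543
finger_force: 26.8
```

```bash
python3 - <<'E'
from h import *
s,im=snap('scene','s9.png');print(s['eef_pos'],s['contact_force'],s['wrist_torque'],s['opening'])
fit(im,s['eef_pos']+[0,0,.036],np.radians(7.7),.086,.012)
E
```

```text
[0.5539 0.1809 0.0912] [-0.8387 -1.0381  1.0876] [-0.3343  0.0457 -0.0411] 0.5434363829369934
blob [ 151  237   57   60 1562]
[(np.float64(0.784), 20), (np.float64(0.771), 15), (np.float64(0.764), 25), (np.float64(0.729), 10), (np.float64(0.715), 30)]
```

Tilting works, at about 20° so far. I'll continue to 45° with the base held a few mm off the foot.

Request:
{"fn": "send_rows", "kwargs": {"steps": [[0.001,0,0.004,0,-1],[0.0018,0,0.0075,0,-1],[0.0026,0,0.011,0,-1],[0.0032,0,0.0145,0,-1],[0.0034,0,0.018,0,-1],[0.0034,0,0.0205,0,-1],[0.0034,0,0.0205,0,-1]]}}

```text
time: 18.7
eef_pos: [0.5539, 0.1841, 0.0703]
tcp_rot: [0.753, 0.658, -0.0, -0.0]
contact_force: [-0.1, 2.4, 0.1]
opening: 0.545
finger_force: 26.8
```

```bash
python3 - <<'E'
from h import *
s,im=snap('scene','s10.png');print(s['eef_pos'],s['contact_force'],s['wrist_torque'],s['opening'])
fit(im,s['eef_pos']+[0,0,.036],np.radians(7.7),.086,.012)
E
```

```text
[0.5539 0.1841 0.0703] [-0.1112  2.3526  0.0734] [ 0.1503  0.0127 -0.0538] 0.5445470562166606
blob [ 161  246   50   57 1417]
[(np.float64(0.723), 40), (np.float64(0.716), 45), (np.float64(0.708), 35), (np.float64(0.7), 50), (np.float64(0.694), 30)]
```

Request:
{"fn": "send_rows", "kwargs": {"steps": [[0.0008,0,0.001,0,-1],[0.0016,0,0.0022,0,-1],[0.0024,0,0.0034,0,-1],[0.0024,0,0.0034,0,-1]]}}

```text
time: 19.15
eef_pos: [0.5545, 0.1867, 0.0672]
tcp_rot: [0.753, 0.658, 0.0, -0.0]
contact_force: [0.5, 0.8, 0.3]
opening: 0.542
finger_force: 26.7
```

Request:
{"fn": "send_rows", "kwargs": {"steps": [[0.001,0,0.001,0,-1],[0.002,0,0.002,0,-1],[0.002,0,0.002,0,-1]]}}

```text
time: 19.45
eef_pos: [0.5546, 0.1887, 0.0651]
tcp_rot: [0.753, 0.658, 0.0, -0.0]
contact_force: [-1.1, 2.1, -0.3]
opening: 0.54
finger_force: 26.7
```

Request:
{"fn": "send_rows", "kwargs": {"steps": [[0.001,0,0.001,0,-1],[0.002,0,0.002,0,-1],[0.002,0,0.002,0,-1]]}}

```text
time: 19.75
eef_pos: [0.5549, 0.1903, 0.0634]
tcp_rot: [0.753, 0.658, -0.0, 0.0]
contact_force: [-0.6, -0.3, 1.2]
opening: 0.542
finger_force: 26.8
```

Request:
{"fn": "send_rows", "kwargs": {"steps": [[0.001,0,0.001,0,-1],[0.002,0,0.002,0,-1],[0.002,0,0.002,0,-1]]}}

```text
time: 20.05
eef_pos: [0.5552, 0.1903, 0.0631]
tcp_rot: [0.752, 0.659, -0.002, 0.001]
contact_force: [-3.7, -6.5, 10.2]
opening: 0.546
finger_force: 27.7
```

```bash
python3 - <<'E'
from h import *
s,im=snap('scene','s11.png');print(s['eef_pos'],s['contact_force'],s['wrist_torque'],s['opening'])
fit(im,s['eef_pos']+[0,0,.036],np.radians(7.7),.086,.012)
_,im2=snap('wrist','w11.png')
cv2.imwrite('pics/v11.png',np.hstack([cv2.resize(im[200:350,120:270],(500,500)),cv2.resize(im2[:,80:480],(300,315))[:300].repeat(1,0) if 0 else cv2.copyMakeBorder(cv2.resize(im2[:,80:480],(300,315)),0,185,0,0,0)])[:,:,::-1])
E
```

```text
[0.5552 0.1903 0.0631] [-3.7014 -6.5327 10.1557] [-1.1638  0.8609  0.0899] 0.5455350566536467
blob [ 160  251   49   57 1363]
[(np.float64(0.696), 50), (np.float64(0.695), 45), (np.float64(0.682), 35), (np.float64(0.673), 40), (np.float64(0.658), 55)]
```

Request:
{"fn": "send_rows", "kwargs": {"steps": [[-0.0015,0,-0.0015,0,-1],[-0.0015,0,-0.0015,0,0],[-0.0015,0,-0.0015,0,0.4],[-0.0015,0,-0.0015,0,0.6],[-0.0015,0,-0.0015,0,0.8],[-0.0015,0,-0.0015,0,0.8],[-0.0015,0,-0.02,0,0.8],[-0.0015,0,-0.06,0,0.8],[-0.0015,0,-0.11,0,0.8],[-0.0015,0,-0.14,0,0.8],[-0.0015,0,-0.14,0,0.8]]}}

```text
time: 21.25
eef_pos: [0.5585, 0.1916, 0.2082]
tcp_rot: [0.753, 0.658, 0.005, 0.003]
contact_force: [-0.5, -0.4, 0.4]
opening: 0.898
finger_force: 0.0
```

```bash
python3 - <<'E'
from h import *
s2,im=snap('scene','s12.png')
s,im2=snap('wrist','w12.png');print(s['eef_pos'],s['tcp_rot'],s['contact_force'])
v=np.zeros((500,800,3),np.uint8);v[:,:400]=cv2.resize(im[210:335,150:250],(400,500),interpolation=cv2.INTER_CUBIC);v[:400,400:]=cv2.resize(im2[60:260,180:380],(400,400),interpolation=cv2.INTER_CUBIC)
cv2.imwrite('pics/v12.png',v[:,:,::-1])
E
```

```text
[0.5568 0.1913 0.2047] [0.7528 0.6582 0.0028 0.0017] [-0.3328  0.0294 -0.466 ]
```

View pics/v12.png

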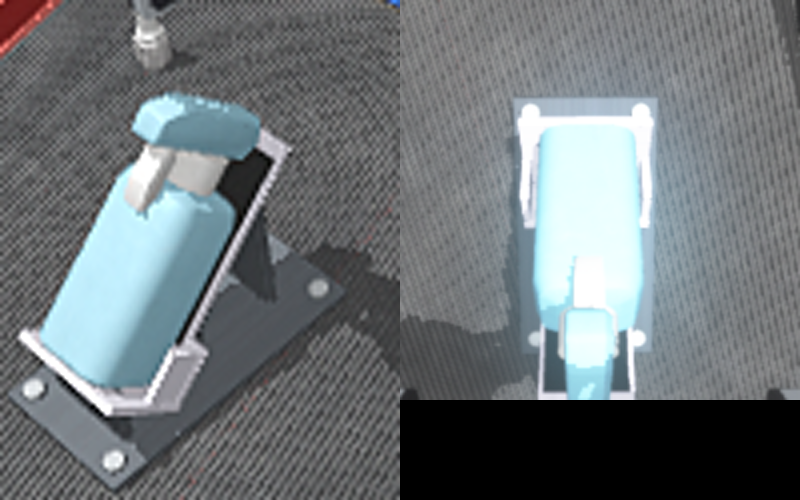

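The bottle lies home in the rest: base on the foot, between the cheeks, released. The head, at right-hand crop (588,330), is on the rest's mid-line. Next I'll take the head near the bottle's axis.

Request:
{"fn": "send_rows", "kwargs": {"steps": [[-0.042,0,0,0,0.8],[-0.042,0,0.04,0,0.8],[-0.042,0,0.07,0,0.8],[-0.042,0,0.09,0,0.5],[-0.042,0,0.1,0,0.3],[-0.042,0,0.106,0,0.3],[-0.042,0,0.106,0,0.1],[-0.042,0,0.106,0,0.1]]}}

```text
time: 22.15
eef_pos: [0.5501, 0.1494, 0.0961]
tcp_rot: [0.753, 0.658, 0.001, 0.0]
contact_force: [0.4, -0.5, -0.5]
opening: 0.55
finger_force: 0.0
```

Request:
{"fn": "send_rows", "kwargs": {"steps": [[0,0,0,0,-0.4],[0,0,0,0,-1],[0,0,0,0,-1],[0,0,0,0,-1],[0,0,0,0,-1],[0,0,0,0,-1]], "squeeze": 30}}

```text
time: 22.75
eef_pos: [0.5502, 0.1492, 0.0963]
tcp_rot: [0.753, 0.658, 0.001, 0.001]
contact_force: [-0.4, -1.2, 4.7]
opening: 0.199
finger_force: 33.1
```

```bash
python3 - <<'E'
from h import *
s=ctrl.get_state();print(s['eef_pos'],s['wrist_torque']);d=R.from_euler('z',-.1345).inv().apply(s['eef_pos']-[.5548,.1911,0]);print('rest frame',d)
E
```

```text
[0.5502 0.1492 0.0963] [-0.0525 -0.0111  0.0056]
rest frame [ 0.001  -0.0421  0.0963]
```

Request:
{"fn": "send_rows", "kwargs": {"steps": [[0.005,0,-0.004,0,-1],[0.0096,0,-0.0066,0,-1],[0.0146,0,-0.0092,0,-1],[0.0196,0,-0.0115,0,-1],[0.025,0,-0.0138,0,-1],[0.03,0,-0.0156,0,-1],[0.03,0,-0.0156,0,-1]], "squeeze": 24}}

```text
time: 23.45
eef_pos: [0.5556, 0.1756, 0.1148]
tcp_rot: [0.752, 0.659, -0.001, 0.004]
contact_force: [-3.4, -12.7, 14.1]
opening: 0.197
finger_force: 39.0
```

```bash
cat >> h.py <<'E'
def tilt():
    s,im=snap('scene','t%d.png'%(ctrl.get_state()['time']*100))
    print(s['eef_pos'],'F',s['contact_force'],'T',s['wrist_torque'],s['opening'],s['finger_force'])
    M=R.from_quat(s['tcp_rot']).as_matrix();yaw=-np.arctan2(M[1,1],M[0,1])
    fit(im,s['eef_pos']+[0,0,.028],yaw,.126,0.)
E
python3 -c "
from h import *
tilt()"
```

```text
[0.5556 0.1756 0.1148] F [ -3.4208 -12.7022  14.1235] T [-2.2257  0.4841  0.0043] 0.1968512695558383 38.984500486403704
blob [ 159  251   43   56 1532]
[(np.float64(0.771), 60), (np.float64(0.744), 65), (np.float64(0.719), 55), (np.float64(0.626), 70), (np.float64(0.609), 50)]
```

Request:
{"fn": "send_rows", "kwargs": {"steps": [[0.0,0,-0.0015,0,-1],[0.005,0,-0.003,0,-1],[0.0108,0,-0.0044,0,-1],[0.016,0,-0.0056,0,-1],[0.0218,0,-0.0066,0,-1],[0.027,0,-0.0073,0,-1],[0.033,0,-0.0078,0,-1],[0.0385,0,-0.0082,0,-1],[0.044,0,-0.0083,0,-1],[0.044,0,-0.0083,0,-1]]}}

```text
time: 24.5
eef_pos: [0.5636, 0.2213, 0.1287]
tcp_rot: [0.752, 0.659, 0.002, 0.005]
contact_force: [-5.1, -9.4, 28.3]
opening: 0.198
finger_force: 51.7
```

```bash
python3 -c "
from h import *
tilt()"
```

```text
[0.5636 0.2213 0.1287] F [-5.1228 -9.4148 28.2815] T [-1.6665  1.3233  0.0807] 0.1976939105149244 51.654965579509735
blob [ 149  240   42   67 1587]
[(np.float64(0.659), 90), (np.float64(0.657), 85), (np.float64(0.554), 80), (np.float64(0.549), 95), (np.float64(0.468), 75)]
```

Request:
{"fn": "send_rows", "kwargs": {"steps": [[0,0,-0.01,0,-1],[0,0,-0.025,0,-1],[0,0,-0.05,0,-1],[0,0,-0.08,0,-1],[0,0,-0.1,0,-1],[0,0,-0.1,0,-1],[0,0,-0.1,0,-1]], "squeeze": 30}}

```text
time: 25.25
eef_pos: [0.5584, 0.2228, 0.2178]
tcp_rot: [0.753, 0.658, -0.001, -0.001]
contact_force: [-0.3, 0.1, -2.0]
opening: 0.196
finger_force: 46.2
```

```bash
cat >> h.py <<'E'
def fine(im,s,cam='scene',zs=(.028,),sps=(.126,)):
    h=cv2.cvtColor(im,cv2.COLOR_RGB2HSV);m=cv2.inRange(h,(85,40,60),(108,170,255))
    k,l,st,_=cv2.connectedComponentsWithStats(m)
    M=R.from_quat(s['tcp_rot']).as_matrix();yaw=-np.arctan2(M[1,1],M[0,1]);best=[]
    P0=proj(cam,s['eef_pos']+[0,0,-.04]).astype(int)
    i=max(range(1,k),key=lambda j:st[j,4]-1e4*(abs(st[j,0]+st[j,2]/2-P0[0])>50));mm=(l==i).astype(np.uint8);print('blob',st[i])
    for th in range(60,111,3):
        for dz in np.arange(-.012,.0121,.004):
          for dn in np.arange(-.012,.0121,.004):
            piv=s['eef_pos']+[0,0,.028];u,n,ex=bottle(piv,yaw,np.radians(th),0,0)
            P=[proj(cam,piv+(a-.126+dz)*u+(b+dn)*n+x*ex) for a in (.002,.094) for b in (-.023,.023) for x in (-.023,.023)]
            r=np.zeros_like(mm);cv2.fillConvexPoly(r,cv2.convexHull((np.array(P)).round().astype(np.int32)),1)
            best.append((round((r&mm).sum()/(r|mm).sum(),3),th,round(dz,3),round(dn,3)))
    print(cam,sorted(best)[::-1][:6])
E
python3 - <<'E'
from h import *
for c in ('scene','side'):
    s,im=snap(c,'u_%s.png'%c);fine(im,s,c)
print(s['eef_pos'],s['contact_force'],s['wrist_torque'],s['opening'],s['finger_force'])
E
```

```text
blob [ 138  200   47   77 2034]Traceback (most recent call last):
  File "<stdin>", line 3, in <module>
  File "h.py", line 54, in fine
    P=[proj(cam,piv+(a-.126+dz)*u+(b+dn)*n+x*ex) for a in (.002,.094) for b in (-.023,.023) for x in (-.023,.023)]
       ~~~~^^^^^^^^^^^^^^^^^^^^^^^^^^^^^^^^^^^^^
  File "h.py", line 17, in proj
    c=ctrl.calibration(n);E=np.array(c['extrinsics']);q=E[:3,:3]@p+E[:3,3];K=np.array(c['intrinsics'])
ValueError: time passes only in moves, steps and waits
```

```bash
sed -i 's/^def proj/import functools\n@functools.cache\ndef cal(n): return ctrl.calibration(n)\ndef proj/; /^def proj/,/return v/s/ctrl.calibration(n)/cal(n)/' h.py
sed -i "s/(85,40,60),(108,170,255))/(85,40,60),(108,170,255));m=cv2.morphologyEx(m,cv2.MORPH_OPEN,cv2.getStructuringElement(2,(15,15) if cam=='scene' else (9,9)))/" h.py
python3 - <<'E'
from h import *
s=ctrl.get_state();im=cv2.imread('pics/u_scene.png')[:,:,::-1].copy();fine(im,s)
s,im=snap('side','u_side.png');fine(im,s,'side')
E
```

```text
blob [ 148  220   37   57 1715]Traceback (most recent call last):
  File "<stdin>", line 2, in <module>
  File "h.py", line 57, in fine
    P=[proj(cam,piv+(a-.126+dz)*u+(b+dn)*n+x*ex) for a in (.002,.094) for b in (-.023,.023) for x in (-.023,.023)]
       ~~~~^^^^^^^^^^^^^^^^^^^^^^^^^^^^^^^^^^^^^
  File "h.py", line 20, in proj
    c=ctrl.calibration(n);E=np.array(c['extrinsics']);q=E[:3,:3]@p+E[:3,3];K=np.array(c['intrinsics'])
ValueError: time passes only in moves, steps and waits
```

```bash
sed -i 's/c=ctrl.calibration(n);E=np.array(c\[.extrinsics.\]);q=/c=cal(n);E=np.array(c["extrinsics"]);q=/' h.py
python3 - <<'E'
from h import *
s=ctrl.get_state();im=cv2.imread('pics/u_scene.png')[:,:,::-1].copy();fine(im,s)
s,im=snap('side','u_side.png');fine(im,s,'side')
E
```

```text
blob [ 148  220   37   57 1715]
scene [(np.float64(0.736), 84, np.float64(0.004), np.float64(-0.004)), (np.float64(0.733), 84, np.float64(0.0), np.float64(-0.004)), (np.float64(0.731), 81, np.float64(0.0), np.float64(-0.008)), (np.float64(0.728), 81, np.float64(0.0), np.float64(-0.012)), (np.float64(0.726), 78, np.float64(0.004), np.float64(-0.012)), (np.float64(0.725), 84, np.float64(-0.004), np.float64(-0.004))]
blob [276 118  16  30 423]
side [(np.float64(0.779), 108, np.float64(0.008), np.float64(0.0)), (np.float64(0.779), 105, np.float64(0.008), np.float64(0.012)), (np.float64(0.779), 105, np.float64(0.004), np.float64(0.008)), (np.float64(0.779), 105, np.float64(0.004), np.float64(0.004)), (np.float64(0.779), 105, np.float64(0.004), np.float64(0.0)), (np.float64(0.779), 105, np.float64(0.004), np.float64(-0.004))]
```

```bash
cat >> h.py <<'E'
def edges(im,s):
    p=s['eef_pos']+[0,0,.028];c=proj('scene',p-[0,0,.08]);x0,y0=(c-[40,45]).astype(int)
    M=R.from_quat(s['tcp_rot']).as_matrix();yaw=-np.arctan2(M[1,1],M[0,1])
    g=cv2.resize(im[y0:y0+90,x0:x0+80],None,fx=4,fy=4,interpolation=cv2.INTER_CUBIC)
    e=cv2.Canny(cv2.GaussianBlur(g,(7,7),0),30,80)
    L=cv2.HoughLinesP(e,1,np.pi/720,50,minLineLength=70,maxLineGap=8)
    for l in sorted(L[:,0].tolist(),key=lambda l:-np.hypot(l[2]-l[0],l[3]-l[1]))[:14]:
        a=np.degrees(np.arctan2(l[2]-l[0],l[3]-l[1]));a=(a+90)%180-90
        if abs(a)<35: print([round(v/4,1)+(x0,y0)[i%2] for i,v in enumerate(l)],'ang',round(a,1))
    for th in range(70,111,5):
        u,n,ex=bottle(p,yaw,np.radians(th),0,0);A=proj('scene',p-.03*u);B=proj('scene',p-.126*u);d=B-A
        print(th,round(np.degrees(np.arctan2(d[0],d[1])),1),A.round(1),B.round(1))
E
python3 - <<'E'
from h import *
s=ctrl.get_state();edges(cv2.imread('pics/u_scene.png'),s)
E
```

```text
[np.float64(181.2), np.float64(285.8), np.float64(204.5), np.float64(240.0)] ang -26.9
[np.float64(182.5), np.float64(280.8), np.float64(203.2), np.float64(240.0)] ang -27.0
[np.float64(183.5), np.float64(281.8), np.float64(204.2), np.float64(241.0)] ang -27.0
[np.float64(184.0), np.float64(240.0), np.float64(184.0), np.float64(268.0)] ang 0.0
[np.float64(147.8), np.float64(247.0), np.float64(148.5), np.float64(273.8)] ang 1.6
[np.float64(183.8), np.float64(272.2), np.float64(183.8), np.float64(246.0)] ang 0.0
[np.float64(196.8), np.float64(292.8), np.float64(207.5), np.float64(271.5)] ang -26.8
[np.float64(166.5), np.float64(292.0), np.float64(177.2), np.float64(271.2)] ang -27.4
70 -6.4 [157.6 229.6] [152. 279.]
75 -1.7 [159.  229.1] [157.6 276.5]
80 3.4 [160.4 228.5] [163.1 273.6]
85 8.8 [161.8 227.8] [168.4 270.4]
90 14.6 [163.2 227. ] [173.5 266.9]
95 20.8 [164.5 226.1] [178.5 263.1]
100 27.3 [165.8 225.1] [183.3 259. ]
105 34.2 [167. 224.] [187.8 254.6]
110 41.3 [168.2 222.8] [192.1 250. ]
```

```bash
cat >> h.py <<'E'
from scipy.optimize import differential_evolution
def pose(im,s,cam='scene'):
    h=cv2.cvtColor(im,cv2.COLOR_RGB2HSV);m=cv2.inRange(h,(85,40,60),(108,170,255))
    m=cv2.morphologyEx(m,cv2.MORPH_OPEN,cv2.getStructuringElement(2,(15,15)))
    M=R.from_quat(s['tcp_rot']).as_matrix();yaw=-np.arctan2(M[1,1],M[0,1]);piv=s['eef_pos']+[0,0,.028]
    P0=proj(cam,piv-[0,0,.07]);k,l,st,ce=cv2.connectedComponentsWithStats(m)
    i=min(range(1,k),key=lambda j:np.hypot(*(ce[j]-P0)));mm=(l==i).astype(np.uint8)
    def f(p):
        u,n,ex=bottle(piv,yaw,np.radians(p[0]),0,0)
        P=np.array([proj(cam,piv+(a-.126+p[1])*u+(b+p[2])*n+(x+p[3])*ex) for a in (0,.093) for b,x in [(-.024,-.019),(-.024,.019),(.024,-.019),(.024,.019),(-.019,-.024),(.019,-.024),(-.019,.024),(.019,.024)]])
        r=np.zeros_like(mm);cv2.fillConvexPoly(r,cv2.convexHull((P*16).round().astype(np.int32)),1,shift=4)
        return 1-(r&mm).sum()/(r|mm).sum()
    r=differential_evolution(f,[(65,105),(-.02,.02),(-.035,.035),(-.004,.004)],maxiter=40,popsize=8,seed=1,polish=False)
    print('pose th,along,n,x',r.x,'IoU',round(1-r.fun,3))
E
python3 - <<'E'
from h import *
s=ctrl.get_state();pose(cv2.imread('pics/u_scene.png')[:,:,::-1].copy(),s)
E
```

```text
pose th,along,n,x [79.0207  0.0011 -0.0136  0.0037] IoU 0.758
```

```bash
python3 - <<'E'
from h import *
im=cv2.imread('pics/u_scene.png')[:,:,::-1].copy();h=cv2.cvtColor(im,cv2.COLOR_RGB2HSV);m=cv2.inRange(h,(85,40,60),(108,170,255))
for r in range(196,284,4): 
    x=np.nonzero(m[r,120:215])[0]+120
    print(r,''.join('#' if v else '.' for v in m[r,130:210:2]))
s=ctrl.get_state();p=s['eef_pos'];print(p,[proj('scene',p+[0,0,d]).round(0).tolist() for d in (.03,.0,-.05,-.1)])
E
```

```text
196 ....................#####...............
200 .........##........#######..............
204 .......#####.......#######..............
208 ........#.##........#####...............
212 ....###.#####...........................
216 ....##########........##................
220 .............#........#####.............
224 .#...........###############............
228 ..............##############............
232 .........#...###############............
236 .........###################............
240 .........##################.............
244 .........##################.............
248 .........##################.............
252 .........##################.............
256 .........##################.............
260 .........##################.............
264 .........##################.............
268 ..........#################.............
272 .............###########................
276 ...............#####....................
280 ........................................
[0.5578 0.2224 0.2164] [[159.0, 212.0], [163.0, 226.0], [169.0, 248.0], [174.0, 268.0]]
```

Request:
{"fn": "send_rows", "kwargs": {"steps": [[0,0,-0.03,0,-1],[0,0,-0.06,-3,-1],[-0.04,0.015,-0.06,-7.7,-1],[-0.08,0.03,-0.06,-7.7,-1],[-0.12,0.045,-0.06,-7.7,-1],[-0.16,0.06,-0.06,-7.7,-1],[-0.185,0.0677,-0.06,-7.7,-1],[-0.195,0.0677,-0.03,-7.7,-1],[-0.195,0.0677,0.015,-7.7,-1],[-0.195,0.0677,0.06,-7.7,-1],[-0.195,0.0677,0.085,-7.7,-1],[-0.195,0.0677,0.095,-7.7,-1]]}}

```text
time: 26.55
eef_pos: [0.5962, 0.0207, 0.1178]
tcp_rot: [0.707, 0.707, -0.003, -0.004]
contact_force: [0.6, 0.5, -1.7]
opening: 0.197
finger_force: 46.0
```

```bash
python3 - <<'E'
from h import *
s,im=snap('scene','x1.png');print(s['eef_pos'],s['contact_force'],s['wrist_torque'],s['opening'])
pose(im,s)
E
```

```text
[0.5962 0.0207 0.1178] [ 0.6084  0.478  -1.6987] [ 0.0028 -0.0156  0.0081] 0.1969201951574291
pose th,along,n,x [91.2018 -0.0086 -0.0009  0.004 ] IoU 0.745
```

Request:
{"fn": "send_rows", "kwargs": {"steps": [[0,0,0.003,0,-1],[0,0,0.006,0,-1],[0,0,0.006,0,-1]]}}

```text
time: 26.9
eef_pos: [0.6013, 0.0202, 0.1198]
tcp_rot: [0.707, 0.707, 0.001, 0.001]
contact_force: [-0.6, -0.8, -0.6]
opening: 0.195
finger_force: 46.0
```

Request:
{"fn": "send_rows", "kwargs": {"steps": [[0,0,0.003,0,-1],[0,0,0.005,0,-1],[0,0,0.005,0,-1]]}}

```text
time: 27.2
eef_pos: [0.6002, 0.0203, 0.1132]
tcp_rot: [0.707, 0.707, -0.0, -0.0]
contact_force: [0.5, 0.4, -2.2]
opening: 0.194
finger_force: 46.0
```

Request:
{"fn": "send_rows", "kwargs": {"steps": [[0,0,0.002,0,-1],[0,0,0.004,0,-1],[0,0,0.004,0,-1]]}}

```text
time: 27.5
eef_pos: [0.6, 0.0203, 0.1087]
tcp_rot: [0.707, 0.707, -0.0, -0.0]
contact_force: [-0.2, -0.1, -1.9]
opening: 0.196
finger_force: 46.0
```

Request:
{"fn": "send_rows", "kwargs": {"steps": [[0,0,0.002,0,-1],[0,0,0.003,0,-1],[0,0,0.003,0,-1]]}}

```text
time: 27.8
eef_pos: [0.6001, 0.0203, 0.1059]
tcp_rot: [0.707, 0.707, -0.0, -0.0]
contact_force: [-1.1, 0.2, -2.4]
opening: 0.201
finger_force: 46.0
```

Request:
{"fn": "send_rows", "kwargs": {"steps": [[0,0,0.002,0,-1],[0,0,0.003,0,-1],[0,0,0.003,0,-1]]}}

```text
time: 28.1
eef_pos: [0.6001, 0.0203, 0.1029]
tcp_rot: [0.707, 0.707, -0.0, -0.0]
contact_force: [-0.5, 0.1, -1.4]
opening: 0.203
finger_force: 46.0
```

Request:
{"fn": "send_rows", "kwargs": {"steps": [[0,0,0.0015,0,-1],[0,0,0.002,0,-1],[0,0,0.002,0,-1]]}}

```text
time: 28.4
eef_pos: [0.6002, 0.0203, 0.1011]
tcp_rot: [0.707, 0.707, -0.0, -0.0]
contact_force: [0.0, 0.3, -1.4]
opening: 0.2
finger_force: 46.0
```

Request:
{"fn": "send_rows", "kwargs": {"steps": [[0,0,0.0015,0,-1],[0,0,0.003,0,-1],[0,0,0.003,0,-1]]}}

```text
time: 28.7
eef_pos: [0.6, 0.0203, 0.0979]
tcp_rot: [0.707, 0.707, -0.0, -0.0]
contact_force: [0.4, 0.7, -2.1]
opening: 0.197
finger_force: 46.0
```

Request:
{"fn": "send_rows", "kwargs": {"steps": [[0,0,0.0015,0,-1],[0,0,0.003,0,-1],[0,0,0.003,0,-1]]}}

```text
time: 29.0
eef_pos: [0.6001, 0.0203, 0.0949]
tcp_rot: [0.707, 0.707, -0.0, -0.0]
contact_force: [-0.1, -0.3, -1.8]
opening: 0.201
finger_force: 46.0
```

Request:
{"fn": "send_rows", "kwargs": {"steps": [[0,0,0.0015,0,-1],[0,0,0.003,0,-1],[0,0,0.003,0,-1]]}}

```text
time: 29.3
eef_pos: [0.6001, 0.0203, 0.0919]
tcp_rot: [0.707, 0.707, -0.0, -0.0]
contact_force: [-0.3, 0.3, -1.6]
opening: 0.198
finger_force: 46.0
```

```bash
python3 - <<'E'
from h import *
s,im=snap('scene','x2.png');print(s['eef_pos'],s['contact_force'],s['wrist_torque'])
h=cv2.cvtColor(im,cv2.COLOR_RGB2HSV);m=cv2.inRange(h,(85,40,60),(108,170,255))
c=proj('scene',s['eef_pos']+[0,0,-.03]).astype(int);print(c)
for r in range(c[1]-48,c[1]+48,3): print(r,''.join('#' if v else '.' for v in m[r,c[0]-40:c[0]+40]))
for d in (.036,.022,-.07): print(d,proj('scene',s['eef_pos']+[0,0,d]).round(1))
for q in [(24,24),(24,-24),(-24,24),(-24,-24)]: print(q,proj('scene',np.array([s['eef_pos'][0]+q[0]/1e3,s['eef_pos'][1]+q[1]/1e3,0])).round(1))
E
```

```text
[0.6001 0.0203 0.0919] [-0.2777  0.3424 -1.5574] [0.0115 0.0421 0.0044]
[229 216]
168 ..................##....................................#.......................
171 ...............................................................................#
174 ............................................................................#...
177 ..........................................#.............................##......
180 .....................................................................#..........
183 ............................................................................#...
186 ...........................#.....#.##...........####............................
189 ..............................#....##..........####...............##............
192 ...........................##..##..##...........##..............................
195 ..........................####...#####........................#.................
198 ..........................############..........................................
201 .............................####...............######..###....................
[... 1157 characters left out ...]
..................................
246 ................................................................................
249 ................................................................................
252 ................................................................................
255 ................................................................................
258 ................................................................................
261 ................................................................................
0.036 [226.7 193. ]
0.022 [227.3 198.2]
-0.07 [230.8 229.5]
(24, 24) [216.7 238.6]
(24, -24) [229.8 226.4]
(-24, 24) [233.4 247. ]
(-24, -24) [246.2 234.2]
```

The mask shows the bottle leaning about 8°, with the base just above the table. I'll keep lowering until the base settles flat.

Request:
{"fn": "send_rows", "kwargs": {"steps": [[0,0,0.0015,0,-1],[0,0,0.003,0,-1],[0,0,0.003,0,-1]], "squeeze": 22}}

```text
time: 29.65
eef_pos: [0.6011, 0.0202, 0.0909]
tcp_rot: [0.707, 0.707, 0.0, 0.001]
contact_force: [-2.1, 1.1, 4.1]
opening: 0.198
finger_force: 47.1
```

Request:
{"fn": "send_rows", "kwargs": {"steps": [[0,0,0.0015,0,-1],[0,0,0.003,0,-1],[0,0,0.003,0,-1]]}}

```text
time: 29.95
eef_pos: [0.6021, 0.0201, 0.0908]
tcp_rot: [0.707, 0.707, 0.001, 0.001]
contact_force: [-3.9, 0.6, 14.2]
opening: 0.199
finger_force: 49.7
```

```bash
cat >> h.py <<'E'
def lean(f='y.png'):
    s,im=snap('scene',f);p=s['eef_pos'];print(p,'F',s['contact_force'],'T',s['wrist_torque'])
    h=cv2.cvtColor(im,cv2.COLOR_RGB2HSV);m=cv2.inRange(h,(85,40,60),(108,170,255))
    c=proj('scene',p+[0,0,-.05]).astype(int);m=m[:,c[0]-35:c[0]+35]
    rows=range(c[1]-8,c[1]+11);l=[];r=[]
    for y in rows:
        x=np.nonzero(m[y])[0]+c[0]-35;l.append(x.min());r.append(x.max())
    sl=[np.degrees(np.arctan(np.polyfit(list(rows),v,1)[0])) for v in (l,r)];print('L',np.mean(l),'R',np.mean(r),'slopes',np.round(sl,1),'row',c[1])
    for th in (75,80,85,90,95):
        u,n,ex=bottle(p,0,np.radians(th),0,0);B=p+[0,0,-.05]
        print(th,[round(np.degrees(np.arctan2(*(proj('scene',B+o-.015*u)-proj('scene',B+o+.015*u)))),1) for o in (np.array([.024,.024,0]),np.array([-.024,-.024,0]))])
E
python3 -c "
from h import *
lean()"
```

```text
[0.6021 0.0201 0.0908] F [-3.8923  0.6207 14.1688] T [ 0.0938  1.1295 -0.0275]
L 215.6315789473684 R 241.10526315789474 slopes [-3.9 -3.3] row 223
75 [np.float64(-4.3), np.float64(-6.6)]
80 [np.float64(-0.5), np.float64(-3.3)]
85 [np.float64(3.7), np.float64(0.4)]
90 [np.float64(8.3), np.float64(4.5)]
95 [np.float64(13.5), np.float64(9.1)]
```

Request:
{"fn": "send_rows", "kwargs": {"steps": [[0.004,0,0,0,-1],[0.008,0,0,0,-1],[0.012,0,0,0,-1],[0.016,0,0,0,-1],[0.02,0,0,0,-1],[0.024,0,0,0,-1],[0.024,0,0,0,-1]]}}

```text
time: 30.7
eef_pos: [0.601, 0.0437, 0.088]
tcp_rot: [0.707, 0.708, -0.0, 0.001]
contact_force: [-2.0, -1.4, 6.0]
opening: 0.198
finger_force: 47.5
```

```bash
python3 -c "
from h import *
lean()"
```

```text
[0.601  0.0437 0.088 ] F [-1.9651 -1.4212  5.996 ] T [-0.5626  0.5504 -0.0488]
L 213.3684210526316 R 238.94736842105263 slopes [ 4.2 -0.9] row 230
75 [np.float64(-3.9), np.float64(-6.2)]
80 [np.float64(0.1), np.float64(-2.8)]
85 [np.float64(4.4), np.float64(1.0)]
90 [np.float64(9.3), np.float64(5.3)]
95 [np.float64(14.7), np.float64(10.1)]
```

Request:
{"fn": "send_rows", "kwargs": {"steps": [[0.004,0,0.001,0,-1],[0.008,0,0.002,0,-1],[0.012,0,0.003,0,-1],[0.016,0,0.004,0,-1],[0.02,0,0.004,0,-1],[0.024,0,0.004,0,-1],[0.024,0,0.004,0,-1]]}}

```text
time: 31.45
eef_pos: [0.6012, 0.0673, 0.0844]
tcp_rot: [0.707, 0.708, -0.0, 0.002]
contact_force: [-2.6, -2.4, 8.3]
opening: 0.196
finger_force: 48.5
```

```bash
python3 -c "
from h import *
lean()"
```

```text
[0.6012 0.0673 0.0844] F [-2.5904 -2.3747  8.3259] T [-0.7915  0.6336 -0.0711]
L 214.8421052631579 R 236.52631578947367 slopes [ 34.4 -19.2] row 237
75 [np.float64(-3.4), np.float64(-5.8)]
80 [np.float64(0.7), np.float64(-2.2)]
85 [np.float64(5.3), np.float64(1.8)]
90 [np.float64(10.3), np.float64(6.2)]
95 [np.float64(16.0), np.float64(11.3)]
```

```bash
sed -i 's/range(c\[1\]-8,c\[1\]+11)/range(c[1]-22,c[1]+UP)/; s/^def lean/UP=0\ndef lean/' h.py
python3 - <<'E'
from h import *
lean()
im=cv2.imread('pics/y.png')[:,:,::-1].copy();h=cv2.cvtColor(im,cv2.COLOR_RGB2HSV);m=cv2.inRange(h,(85,40,60),(108,170,255))
for r in range(176,264,3): print(r,''.join('#' if v else '.' for v in m[r,190:260]))
p=ctrl.get_state()['eef_pos']
for q in [(24,24),(24,-24),(-24,24),(-24,-24)]: print(q,proj('scene',np.array([p[0]+q[0]/1e3,p[1]+q[1]/1e3,0])).round(1),proj('scene',np.array([p[0]+q[0]/1e3,p[1]+q[1]/1e3,.095])).round(1))
E
```

```text
[0.6012 0.0672 0.0844] F [-3.1951 -1.1916  7.5781] T [-0.7429  0.7335 -0.0307]
L 209.27272727272728 R 236.6818181818182 slopes [20.4 11.8] row 237
75 [np.float64(-3.4), np.float64(-5.8)]
80 [np.float64(0.7), np.float64(-2.2)]
85 [np.float64(5.3), np.float64(1.8)]
90 [np.float64(10.3), np.float64(6.2)]
95 [np.float64(16.0), np.float64(11.3)]
176 ......................................................................
179 #....................................................................#
182 .##...................................................................
185 ......................................................................
188 ......................................................................
191 ......................................................................
194 ..............................................................#.......
197 .....................................#......................#.........
200 ...................#.............####................#................
203 ................#####...........##..................##................
206 ...
[... 944 characters left out ...]
.......................
245 ...............................#############..........................
248 ..................................#######.............................
251 ......................................................................
254 ......................................................................
257 ......................................................................
260 ......................................................................
263 ......................................................................
(24, 24) [202.6 251.2] [196.8 219.5]
(24, -24) [216.6 238.1] [212.  206.7]
(-24, 24) [219.6 260.1] [214.9 228.3]
(-24, -24) [233.3 246.4] [229.8 214.8]
```

Request:
{"fn": "send_rows", "kwargs": {"steps": [[-0.004,0,0,0,-1],[-0.008,0,0,0,-1],[-0.011,0,0,0,-1],[-0.011,0,0,0,-1]]}}

```text
time: 31.95
eef_pos: [0.6018, 0.0584, 0.0848]
tcp_rot: [0.707, 0.707, 0.002, 0.0]
contact_force: [-1.1, 2.9, 8.7]
opening: 0.193
finger_force: 48.5
```

```bash
cat >> h.py <<'E'
def lean2(f,dy=0,z0=.025,z1=.08,dx=0):
    "edge slope between heights z0,z1 above base, base z known ~0"
    s,im=snap('scene',f);p=s['eef_pos'];print(p,'F',s['contact_force'],'T',s['wrist_torque'])
    h=cv2.cvtColor(im,cv2.COLOR_RGB2HSV);m=cv2.inRange(h,(85,40,60),(108,170,255));m=cv2.morphologyEx(m,cv2.MORPH_OPEN,cv2.getStructuringElement(2,(15,15)))
    c=proj('scene',p+[0,-.02,-.05]).astype(int);k,l,st,ce=cv2.connectedComponentsWithStats(m);i=min(range(1,k),key=lambda j:np.hypot(*(ce[j]-c)));m=l==i;print(st[i],ce[i])
    y0,y1=st[i][1]+.42*st[i][3],st[i][1]+.75*st[i][3];rows=np.arange(int(y0),int(y1));e=[]
    L=[np.nonzero(m[y])[0].min() for y in rows];Rr=[np.nonzero(m[y])[0].max() for y in rows]
    print(rows[0],rows[-1],L,Rr,'slopes',[round(np.degrees(np.arctan(np.polyfit(rows,v,1)[0])),1) for v in (L,Rr)])
    for th in (80,85,90,95,100):
        u,n,ex=bottle(p,0,np.radians(th),0,0);B=p+[0,-.019,-.04]
        print(th,[round(np.degrees(np.arctan2(*(proj('scene',B+o-.015*u)-proj('scene',B+o+.015*u)))),1) for o in (np.array([.024,.024,0]),np.array([-.024,-.024,0]))])
E
python3 -c "
from h import *
lean2('y3.png')"
```

```text
[0.6018 0.0584 0.0848] F [-1.1206  2.9406  8.6713] T [0.8141 0.4477 0.0632]
[212 211  28  37 766] [226.0548 229.201 ]
226 237 [np.int64(212), np.int64(212), np.int64(212), np.int64(212), np.int64(212), np.int64(212), np.int64(212), np.int64(213), np.int64(213), np.int64(213), np.int64(213), np.int64(213)] [np.int64(238), np.int64(238), np.int64(238), np.int64(238), np.int64(238), np.int64(238), np.int64(238), np.int64(239), np.int64(239), np.int64(239), np.int64(239), np.int64(239)] slopes [np.float64(7.0), np.float64(7.0)]
80 [np.float64(-0.0), np.float64(-2.8)]
85 [np.float64(4.3), np.float64(0.9)]
90 [np.float64(9.1), np.float64(5.2)]
95 [np.float64(14.5), np.float64(10.0)]
100 [np.float64(20.5), np.float64(15.4)]
```

```bash
cat >> h.py <<'E'
def where(im,zb,guess):
    h=cv2.cvtColor(im,cv2.COLOR_RGB2HSV);m=cv2.inRange(h,(85,40,60),(108,170,255));k,l,st,ce=cv2.connectedComponentsWithStats(cv2.morphologyEx(m,cv2.MORPH_OPEN,cv2.getStructuringElement(2,(15,15))))
    c=proj('scene',np.r_[guess,zb+.05]);i=min(range(1,k),key=lambda j:np.hypot(*(ce[j]-c)));m=l==i
    r0,r1=st[i][1],st[i][1]+st[i][3];rows=range(int(r0+.4*(r1-r0)),r1)
    def f(p):
        P=np.array([proj('scene',np.array([p[0]+x,p[1]+y,zb+z])) for z in (0.001,.093) for y,x in [(-.024,-.019),(-.024,.019),(.024,-.019),(.024,.019),(-.019,-.024),(.019,-.024),(-.019,.024),(.019,.024)]])
        r=np.zeros(m.shape,np.uint8);cv2.fillConvexPoly(r,cv2.convexHull((P*16).round().astype(np.int32)),1,shift=4);a=r[list(rows)]>0;b=m[list(rows)];o=r.copy();o[:rows[-1]+1]=0
        return 1-(a&b).sum()/((a|b).sum()+o.sum())
    r=differential_evolution(f,[(guess[0]-.02,guess[0]+.02),(guess[1]-.04,guess[1]+.04)],maxiter=30,popsize=10,seed=1,polish=False);print('body axis',r.x,'IoU',1-r.fun)
E
python3 - <<'E'
from h import *
s=ctrl.get_state();where(cv2.imread('pics/y3.png')[:,:,::-1].copy(),0,s['eef_pos'][:2])
E
```

```text
body axis [0.6059 0.0294] IoU 0.9361313868613139
```

Request:
{"fn": "send_rows", "kwargs": {"steps": [[0,0,0,0,-1],[0,0,-0.003,0,-1],[0,0,-0.006,0,-1],[0,0,-0.01,0,-1],[0,0,-0.02,0,-1],[0,0,-0.04,0,-1],[0,0,-0.07,0,-1],[0,0,-0.08,0,-1],[0,0,-0.08,0,-1],[0,0,-0.08,0,-1]], "squeeze": 60}}

```text
time: 33.0
eef_pos: [0.5997, 0.0572, 0.1613]
tcp_rot: [0.707, 0.707, -0.0, -0.0]
contact_force: [0.3, 0.8, -2.0]
opening: 0.193
finger_force: 59.5
```

```bash
python3 - <<'E'
from h import *
lean2('y4.png')
s=ctrl.get_state();where(cv2.imread('pics/y4.png')[:,:,::-1].copy(),s['eef_pos'][2]-.0848,s['eef_pos'][:2])
E
```

```text
[0.5997 0.0572 0.1613] F [ 0.2536  0.797  -1.991 ] T [ 0.0161 -0.0184  0.    ]
[209 181  30  42 937] [224.1089 202.0672]
198 211 [np.int64(209), np.int64(209), np.int64(209), np.int64(209), np.int64(209), np.int64(209), np.int64(210), np.int64(210), np.int64(210), np.int64(210), np.int64(210), np.int64(211), np.int64(211), np.int64(211)] [np.int64(236), np.int64(237), np.int64(237), np.int64(237), np.int64(237), np.int64(237), np.int64(237), np.int64(237), np.int64(237), np.int64(237), np.int64(238), np.int64(238), np.int64(238), np.int64(238)] slopes [np.float64(10.1), np.float64(6.6)]
80 [np.float64(0.3), np.float64(-2.6)]
85 [np.float64(4.4), np.float64(1.0)]
90 [np.float64(9.0), np.float64(5.0)]
95 [np.float64(14.0), np.float64(9.5)]
100 [np.float64(19.6), np.float64(14.5)]
body axis [0.6045 0.0269] IoU 0.9446107784431138
```

```bash
python3 - <<'E'
from h import *
s,im=snap('wrist','w20.png');h=cv2.cvtColor(im,cv2.COLOR_RGB2HSV);m=cv2.inRange(h,(85,30,60),(108,200,255))
print(s['eef_pos'])
for r in range(120,420,6): print(r,''.join('#' if v else '.' for v in m[r,215:335:2]))
c=ctrl.calibration('wrist');T=np.linalg.inv(np.array(c['tool_from_camera']));K=np.array(c['intrinsics'])
def pw(x,y,z): q=T@np.array([x,y,z,1]);v=K@np.array([q[0],-q[1],-q[2]]);return (v[:2]/v[2]).round(0)
for n in (10,20,30):
    print(n,'noz top',pw((45-n)/1e3,0,-.049),'noz bot',pw((45-n)/1e3,0,-.027),'head corner',pw((45-n)/1e3,.009,-.049),'body shoulder front',pw((24-n)/1e3,0,-.010),'base front',pw((24-n)/1e3,0,.085),'base corner',pw((24-n)/1e3,.022,.085))
E
```

```text
[0.5992 0.0573 0.1605]
120 ......#.....................................................
126 ....................#.......................................
132 ............................................................
138 ............................................................
144 ............................................................
150 ............................................................
156 ............................................................
162 ............................................................
168 ............................................................
174 ............................................................
180 ............................................................
186 ............................................................
192 .....................................#...#..................
198 ....................#.#........###.#.#...#.##...............
204 ..............#################################.#...........
210 ..........#.#.###################################.###.......
216 ........#########################
[... 1910 characters left out ...]
..
396 ............................................................
402 ............................................................
408 ............................................................
414 ............................................................
10 noz top [274. 202.] noz bot [275. 189.] head corner [297. 202.] body shoulder front [275. 221.] base front [275. 183.] base corner [303. 183.]
20 noz top [274. 226.] noz bot [275. 210.] head corner [297. 226.] body shoulder front [275. 239.] base front [275. 195.] base corner [302. 196.]
30 noz top [274. 249.] noz bot [275. 230.] head corner [296. 249.] body shoulder front [275. 256.] base front [275. 207.] base corner [302. 207.]
```

Request:
{"fn": "send_rows", "kwargs": {"steps": [[-0.03,0.003,0,0,-1],[-0.07,0.006,0,0,-1],[-0.11,0.006,0,0,-1],[-0.15,0.006,0,0,-1],[-0.185,0.006,0,0,-1],[-0.2,0.006,0,0,-1],[-0.203,0.006,0.008,0,-1],[-0.203,0.006,0.014,0,-1],[-0.203,0.006,0.014,0,-1]]}}

```text
time: 34.0
eef_pos: [0.605, -0.1437, 0.1456]
tcp_rot: [0.707, 0.708, -0.001, -0.002]
contact_force: [0.7, 0.3, -1.2]
opening: 0.198
finger_force: 59.4
```

```bash
python3 - <<'E'
from h import *
s,im=snap('wrist','w21.png');h=cv2.cvtColor(im,cv2.COLOR_RGB2HSV)
print(s['eef_pos'],s['tcp_rot'],s['contact_force'])
a=cv2.inRange(h,(85,30,60),(105,150,255));b=cv2.inRange(h,(103,151,40),(125,255,255))
for r in range(140,290,4): print(r,''.join('#' if a[r,x] else ('o' if b[r,x] else '.') for x in range(205,345,2)))
s2,im2=snap('scene','y21.png');where(im2,s['eef_pos'][2]-.0848,s['eef_pos'][:2])
E
```

```text
[ 0.605  -0.1437  0.1456] [ 0.7065  0.7077 -0.0006 -0.0023] [ 0.6981  0.293  -1.2213]
140 ..............o#####.................................#####............
144 ..............o#####.................................#####............
148 ..............o#####.................................#####............
152 ...............#####.................................#####............
156 ...............#####.................................#####............
160 ...............#####.................................#####............
164 ...............#####.................................#####............
168 ...............#####.................................#####............
172 ...............#oooo..................................o###............
176 ...............#o.#o.................................o####............
180 ...............#o..oooooooo..........................o###.............
184 ...............##oooooooooooooooo...............ooooo####.............
188 ...............ooooooooooooooooooooooooooooooooooooooo###.............
192 ...............ooo..ooo....########
[... 1186 characters left out ...]
#####....................####################.#..
260 ........##################...................#####################....
264 ........#.################.................#######################.#..
268 .........#################.....###################################....
272 .........#######################################################......
276 ........#########################################################.....
280 ........#########################################################.#...
284 ......##############..############################..###############...
288 ........#############.############################.##################.
body axis [ 0.6089 -0.1754] IoU 0.9171483622350675
```

```bash
python3 - <<'E'
from h import *
s=ctrl.get_state();im=cv2.imread('pics/w21.png')
print([(r,im[r,265:290].mean((0,1)).round(0).tolist() if 0 else im[r,268:286].mean(0).round(0).astype(int).tolist()) for r in range(176,214,2)])
print(s['eef_pos'])
for r in (184,188,190,192,194,196): print(r,at('wrist',(276,r),.044,s)[1].round(4))
print('base edge',[(r,(at('wrist',(276,r),s['eef_pos'][2]-.0848,s)[1]).round(4)) for r in (202,204,206)])
print('outer x',[at('wrist',(c,205),.044,s)[0].round(4) for c in (235,318,239,314)],'base x',[at('wrist',(c,214),s['eef_pos'][2]-.0848,s)[0].round(4) for c in (246,303)])
E
```

```text
[(176, [248, 246, 246]), (178, [170, 141, 133]), (180, [247, 168, 112]), (182, [211, 123, 89]), (184, [212, 123, 88]), (186, [213, 124, 87]), (188, [223, 129, 88]), (190, [255, 223, 126]), (192, [255, 214, 115]), (194, [179, 125, 102]), (196, [148, 119, 102]), (198, [148, 119, 101]), (200, [144, 115, 95]), (202, [153, 123, 97]), (204, [207, 175, 125]), (206, [214, 182, 128]), (208, [218, 186, 130]), (210, [221, 190, 133]), (212, [204, 173, 121])]
[ 0.606  -0.144   0.1473]
184 -0.1343
188 -0.1378
190 -0.1396
192 -0.1414
194 -0.1432
196 -0.145
base edge [(202, np.float64(-0.1453)), (204, np.float64(-0.147)), (206, np.float64(-0.1487))]
outer x [np.float64(0.5706), np.float64(0.6434), np.float64(0.5741), np.float64(0.6399)] base x [np.float64(0.5818), np.float64(0.6289)]
```

Request:
{"fn": "send_rows", "kwargs": {"steps": [[-0.001,0.001,0.005,0,-1],[-0.001,0.001,0.012,0,-1],[-0.001,0.001,0.018,0,-1],[-0.001,0.001,0.023,0,-1],[-0.001,0.001,0.028,0,-1],[-0.001,0.001,0.028,0,-1]]}}

```text
time: 34.7
eef_pos: [0.6067, -0.1465, 0.1189]
tcp_rot: [0.707, 0.707, -0.0, -0.001]
contact_force: [-0.2, 0.0, -2.2]
opening: 0.193
finger_force: 59.4
```

Request:
{"fn": "send_rows", "kwargs": {"steps": [[0.001,0,0.005,0,-1],[0.001,0,0.01,0,-1],[0.001,0,0.015,0,-1],[0.001,0,0.02,0,-1],[0.001,0,0.024,0,-1],[0.001,0,0.024,0,-1]]}}

```text
time: 35.3
eef_pos: [0.6068, -0.1455, 0.0952]
tcp_rot: [0.707, 0.707, -0.0, -0.001]
contact_force: [-0.2, 0.2, -1.3]
opening: 0.191
finger_force: 59.4
```

Request:
{"fn": "send_rows", "kwargs": {"steps": [[0,0,0.002,0,-1],[0,0,0.004,0,-1],[0,0,0.006,0,-1],[0,0,0.006,0,-1]]}}

```text
time: 35.7
eef_pos: [0.6072, -0.1456, 0.0899]
tcp_rot: [0.707, 0.707, -0.0, -0.0]
contact_force: [-0.1, -0.2, -2.5]
opening: 0.194
finger_force: 59.4
```

Request:
{"fn": "send_rows", "kwargs": {"steps": [[0,0,0.001,0,-1],[0,0,0.002,0,-1],[0,0,0.002,0,-1]]}}

```text
time: 36.0
eef_pos: [0.6076, -0.1458, 0.0889]
tcp_rot: [0.707, 0.707, 0.0, 0.0]
contact_force: [-0.7, 0.1, 1.5]
opening: 0.194
finger_force: 59.8
```

Request:
{"fn": "send_rows", "kwargs": {"steps": [[0,0,0.001,0,-0.4],[0,0,0.001,0,0],[0,0,0.001,0,0],[0,0,0.001,0,0],[0,0,-0.01,0,0.2],[0,0,-0.04,0,0.2],[0,0,-0.09,0,0.2],[0,0,-0.14,0,0.2],[0,0,-0.16,0,0.2],[0,0,-0.16,0,0.2],[0,0,-0.16,0,0.2]]}}

```text
time: 37.1
eef_pos: [0.6072, -0.1457, 0.2486]
tcp_rot: [0.707, 0.707, 0.0, 0.0]
contact_force: [0.0, -0.7, -0.5]
opening: 0.602
finger_force: 0.0
```

```bash
python3 - <<'E'
from h import *
s,im=snap('scene','z1.png');print(s['time'],s['eef_pos'],s['contact_force'],s['opening'],s['finger_force'])
where(im,.004,np.array([.607,-.170]))
h=cv2.cvtColor(im,cv2.COLOR_RGB2HSV);a=cv2.inRange(h,(85,30,60),(105,150,255));b=cv2.inRange(h,(103,151,40),(125,255,255))
r0=cv2.inRange(h,(0,120,90),(8,255,255))|cv2.inRange(h,(172,120,90),(180,255,255));w=cv2.inRange(h,(0,0,150),(180,50,255))
for r in range(130,222,3): print(r,''.join('#' if a[r,x] else 'o' if b[r,x] else 'r' if r0[r,x] else 'w' if w[r,x] else '.' for x in range(235,325)))
print([proj('scene',np.array(p)).round(0) for p in [(.607,-.17,.004),(.607,-.17,.138),(.607,-.215,.127)]])
E
```

```text
37.1 [ 0.6072 -0.1457  0.2486] [ 0.0134 -0.7348 -0.5455] 0.6021542431340384 0.0
body axis [ 0.627  -0.2054] IoU 0.8682634730538922
130 ..r.rrrrrrrrrrr...........wwwwwww##..#.##wwwwww.................................##....rrrr
133 rrrrrrrrrrrr.#............wwwwwww##..#.##wwwwww...........................................
136 rrrrrrrr.#................#ww#www##..#.##wwwww##..........................................
139 rrrrr.#......................######..#.####.#o............................................
142 rr......................................#ww###......................................wwwwww
145 #...................................####w#######..................................wwwwwwww
148 ................................##w#############...................................wwwwwww
151 .............................#ww##############.....................................wwwwwww
154 ...........................#ww##ww########www.............................................
157 ..........................#####w#######wwwwww###..........................................
160 ...............
[... 1339 characters left out ...]
wwwwww..wwww......ooooooo.........................................
205 .....ooooooo.oo.wwwwwwwwwwwwwwwwwww....oooooo..........w..................................
208 ........ooooooooooooo.wwwwwwwwww....oooooo................................................
211 ...............ooooooooooo#o.ooo.oooooo...................................................
214 .....................ooooooooooooooo......................................................
217 ............................oo.oo.........................................................
220 ................................................w.........................................
[array([275., 190.]), array([274., 146.]), array([284., 142.])]
```

The mask shows the bottle upright in the deep bay (columns 263–286, edges vertical), the bearing and tin in their bays, and the gripper clear of everything.

```bash
python3 -c "
from h import *
print(ctrl.sign_off())"
```

```text
the job is handed in; nothing more can be done
None
```

I handed the job in after about 37 s of the 72 s allowed: the bearing and tin lie in their low bays, and the bottle was laid home in the rest, released, retaken by the head and stood upright in the deep bay. Nothing was dropped and I moved no bystander, though the carton, spark plug and gauge were not re-checked at the end. On the way I set the bottle's base briefly on the open table, still gripped, to straighten it, and I checked the final state by image code only because the ten pictures were used up.

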